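# Balance the ticket rail and mark its hanging point

### The job

This ticket rail will hang over the pass from a single hook, so its balance point must be marked. Slide it gently along the knife edge of the stand, without lifting it off or bearing down on it, until it balances there level by itself, clear of both rests; then set the saddle clip over the rail, straight above the knife edge, and leave rail and clip balanced, with the other things left where they are.

Things in the scene. Friction and masses are not known exactly. Their poses are not given: they have to be found in the camera images.
- balance_stand: balancing stand, bolted down: dark base plate 80x240x12 mm, in its middle a 26x30 mm steel post with a knife edge on top, and 90 mm to either side of it (along y) a steel rest bar, top 42 mm above the table. Origin on the table under the edge; x along the edge, y along the line of the rests (the way the rail slides), z up.
- knife_edge (a point): middle of the 26 mm wide knife edge, 105 mm above the table, axes as the stand's. Friction between edge and rail is 0.4 to 0.6 of the load.
- ticket_rail: metal ticket rail with end caps, upside-down channel 44 mm wide (x), 300 long (y), 47 high, 0.6 kg. Origin: middle of its lower side. The underside of its 5 mm top wall lies on the knife edge, with 2 mm side play inside. Hidden ballast puts its balance point up to 16 mm from mid-length. At first the heavy end lies on a rest, tilted 0.22 rad; past balance it tips onto the other.
- rail_mid (a point): centre of the ticket rail (mid-length, half-way up), axes as the rail's. Let go, the rail swings like a scale beam, its centre of mass 30 mm below the edge: it leans about 0.1 rad per 3 mm of unbalance (stopped by the rests at 0.22) and settles in about 1 s. While something pushes on its end it does not swing freely.
- saddle_clip: steel saddle clip, an upside-down U that straddles the rail, 61 mm wide across the rail (x), 24 mm long along the rail (y), 67 mm high with its grip tab, 40 g, standing on the table on its legs. Origin: centre of its lower side. Legs 5 mm thick and 14 mm deep, 51 mm apart inside.
- clip_grip (a point): grip tab of the clip: 14 mm thick (x), 22 mm along y, from 19 to 67 mm above the clip's lower side; this point is 48 mm above the lower side. Below the tab is the 5 mm thick bridge, 61 mm wide (x).
- clip_seat (a point): middle of the underside of the clip's bridge, 14 mm above the clip's lower side: the face that rests on top of the rail.
- brush: wooden pastry brush, 37x196x23 mm, lying near the table's front edge
- thermometer: dial thermometer, 43x157x10 mm, lying near the front edge
- sauce_ramekin: white ramekin, 65 mm across, 37 mm high, behind the clip
- timer: kitchen timer, 22x64x62 mm, standing behind the stand
Mind the look-alikes: they are no part of the job. Of the things that look like the saddle_clip, take the one that is farthest to the robot's right at the start.

How it is judged:
On the way, in this order (a step that is already met when the one before it is completed fails the run):
1. the rail balances level on the knife edge by itself, untouched (angle between ticket_rail's own z axis and vertical below 0.1 rad and z of rail_mid in the frame of knife_edge between -0.028 and -0.009 m and x of rail_mid in the frame of knife_edge between -0.006 and 0.006 m and contact force between ticket_rail and the arm below 0.1 N and contact force between ticket_rail and the fingers below 0.1 N), for 0.5 s.
2. the saddle clip sits over the rail, straight above the knife edge (y of clip_seat in the frame of knife_edge between -0.007 and 0.007 m and z of clip_seat in the frame of ticket_rail between 0.044 and 0.0495 m and angle between the y axis of saddle_clip and the y axis of ticket_rail, either way round below 0.15 rad), for 0.2 s.
At the end, for the whole second after the job is handed in: The rail is still on the knife edge, untouched and within 0.10 rad of level (clear of both rests), and the clip sits down on the rail, square to it within 0.15 rad, its middle within 7 mm of the knife edge along the rail; all at rest and released (all of step 1 and all of step 2 and contact force between saddle_clip and the fingers below 0.1 N).
It fails at once if the rail is lifted off the knife edge (z of rail_mid in the frame of knife_edge above 0.008 m).
It fails at once if the rail is pressed on the stand with more than 25 N (contact force between ticket_rail and balance_stand above 25 N).
It fails at once if one of the other things is moved more than 40 mm (distance of any of brush, thermometer, sauce_ramekin, timer from where it was at the start of the episode above 0.04 m).
It also fails if it takes over 72 s, if anything falls off the work surface, if the arm or the gripper's body presses on something with over 40 N, if the wrist force passes 120 N, or if a joint passes its speed limit or range.

### The arm

A 6-joint arm with a two-finger parallel gripper is mounted at the origin on a cart in front of the work surface, level with it; the furniture and walls round the work are solid. World frame = base frame: x ahead of the robot, y to its left, z up, the work surface at z = 0. Lengths are in m, angles in rad, forces in N, time in s.
With the tool pointing down it reaches from about 0.35 to 0.85 m from the base axis. Payload 8.1 kg.
Tool frame: the origin (TCP) lies between the finger pads; the fingertips stand 8 mm ahead of it and the grasp point (between the pads) lies 11 mm behind it (robot.tip_reach is the y of the fingertips in the tool frame, in m); y points along the fingers, z is the direction in which the jaws open and shut, and the axes are right-handed (so a half turn about y gives the same grasp; the last joint's range is limited). The gripper opens to 93 mm and grips with 3 to 60 N. Pads are 15 mm wide; open, the fingers measure 128 mm over their backs; the gripper's body (75 mm by 188 mm) begins 65 mm behind the grasp point.
Start: joints at [-1.299, 0.13, 1.488, -0, 1.523, -0.085], TCP at [0.21, -0.562, 0.204] pointing down, gripper open.
Joint ranges: [-2.96, 2.96], [-0.89, 2.26], [0.02, 2.5], [-1.34, 4.48], [0, 2.73], [-2.66, 2.66]. Speed limits (rad/s): [2.39, 2.39, 2.79, 3.14, 3.14, 3.14].

### API

Orientations are given as a rotation vector (axis times angle).
In Python, from plant import robot gives the robot as it stands.
- The arm moves only by the tool carry_out, never from a script. Its argument "increments" is a list of rows, each an object with "linear": the shift along the tool's x, y, z in m, a list of three; "yaw": the turn about the tool's y in rad. A call has 1 to 5 rows; each row is the pose to reach, as a shift and turn from the pose measured when the call began, along the tool's axes at that moment; what a row does not reach only later rows make up. A row lasts 1/8 s, in which the tool goes at most 62.5 mm and 10.7 degrees, less where a joint would pass 70% of its speed; a pose out of reach is approached as far as the arm can. A call with a gripper value outside its range is refused whole. "gripper" is the opening, from 0 (shut) to 1 (fully open), set as the call begins (left out, the last holds). The fingers move at their own pace and stop on an object; "newtons" is the grip in N (left out, the last holds). Time passes only in rows, so rows that repeat a pose let the fingers close. It gives the time, the measured TCP pose, the force and the opening at its end, in the units of the state.
- robot.read_state(): the state, without advancing time (a new reading comes with each control period).
- robot.read_camera(name): name is "scene" or "top" or "wrist"; returns the picture (420x560x3 uint8, blue, green, red); there is no depth.
- robot.camera_params(name): a dict with "fov_y" (degrees; the focal length in pixels is half the picture's height over the tangent of half this angle, whatever the lens; pixels are square), "cx", "cy" (the principal point, pixels), "R" (3x3) and "t" (3): a world point X has camera coordinates R X + t. Camera axes: x right, y down, z forward; pixel columns grow to the right and rows downward; lengths in m; the calibration is good to about 2 mm. A picture is of the moment at which its call begins: read the wrist's pose just before it. camera_params takes no time and is no camera call; for the wrist camera it gives the pose at the moment of the call.
- robot.close_job(): hands the job in, once; it reports no verdict.
The state is a dict: "t": time; "q": joint angles; "dq": joint speeds; "joint_torque": joint torques, N m; "tool_pos": TCP position; "orientation": TCP orientation; "force": force on the tool from outside, world axes, zero at the start; "wrist_torque": the same for the moment, N m; "opening": finger opening in m.
Only numpy, scipy, OpenCV 4.12 (cv2) and the standard library are available. Lean on these libraries where they do the work, as an engineer would, in place of code of your own. Each camera call takes 0.05 s, during which the arm holds its last target.

## Working session

There is one attempt and no reset: what is moved stays moved. The work goes in short steps, Python scripts to look and compute and a tool call to move; the robot and the scene stay as the last step left them, time stands still between calls to the robot, and variables do not carry over. Pictures are saved under pics/ and viewed, and the job is handed in when it is done.

Besides the shell and the picture viewer there is one more tool, called after "Request:" in YAML: its name, and indented under it one key for each argument. carry_out: Moves the arm, as the interface text tells. Its arguments: {"type":"object","properties":{"increments":{"type":"array","items":{"type":"object","properties":{"linear":{"type":"array","items":{"type":"number"}},"yaw":{"type":"number"}}}},"gripper":{"type":"number"},"newtons":{"type":"number"}},"required":["increments"]}

```bash
ls; mkdir -p pics; python3 - <<'E'
from plant import robot
import cv2
print(robot.read_state(), robot.tip_reach)
for n in ("scene","top","wrist"):
    p=robot.camera_params(n); print(n,p)
    cv2.imwrite(f"pics/{n}0.png",robot.read_camera(n))
E
```

```text
pics
{'t': 0.0, 'q': array([-1.29939507e+00,  1.31155705e-01,  1.48929075e+00,  7.69732611e-06,
        1.52299959e+00, -8.54110102e-02]), 'dq': array([ 9.46211453e-05,  1.76797187e-03,  7.78501537e-05, -3.62979840e-04,
       -8.40776791e-05,  2.61970719e-03]), 'joint_torque': array([-2.81548128e-03, -5.59846401e+01, -4.91766250e+01,  7.66469026e-02,
        3.55063076e-02, -2.03385421e-04]), 'tool_pos': array([ 0.20942853, -0.56161854,  0.20298444]), 'orientation': array([-0.36571431,  2.02906702, -2.02526432]), 'force': array([ 0.47462179, -0.1104443 , -0.03404789]), 'wrist_torque': array([ 0.00485183,  0.04265578, -0.06084591]), 'opening': 0.0929859537167356} 0.008
scene {'fov_y': 45.35145009859141, 'cx': 268.6677128950155, 'cy': 210.37892686069276, 'R': array([[-0.82829245, -0.55975239,  0.0246754 ],
       [-0.31221115,  0.4245287 , -0.8498821 ],
       [ 0.46524812, -0.71165486, -0.52639486]]), 't': array([0.34702167, 0.31332143, 0.79085385])}
top {'fov_y': 56.31032315436388, 'cx': 282.0619085095386, 'cy': 203.9985776304852, 'R': array([[ 0.01816831, -0.99978967,  0.00951501],
       [-0.99158218, -0.01923774, -0.12804174],
       [ 0.12819785, -0.00710861, -0.99172314]]), 't': array([-0.19389777,  0.54745504,  0.88881754])}
wrist {'fov_y': 62.55689638779421, 'cx': 279.62476495608945, 'cy': 210.40601570666118, 'R': array([[ 3.50395209e-01, -9.36601593e-01, -8.08720188e-04],
       [-9.07986237e-01, -3.39901375e-01,  2.45006223e-01],
       [-2.29748104e-01, -8.51147001e-02, -9.69521169e-01]]), 't': array([-0.59971799, -0.03000225,  0.38731863])}
```

View pics/scene0.png

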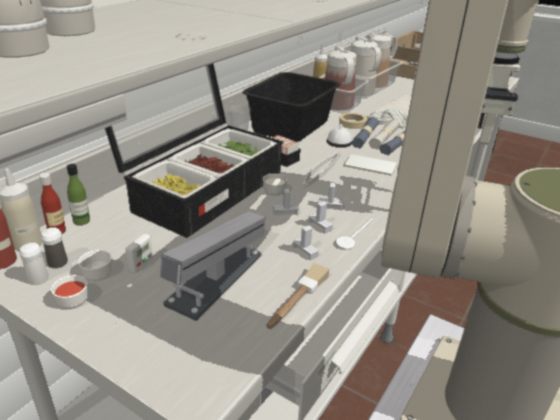

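View pics/top0.png

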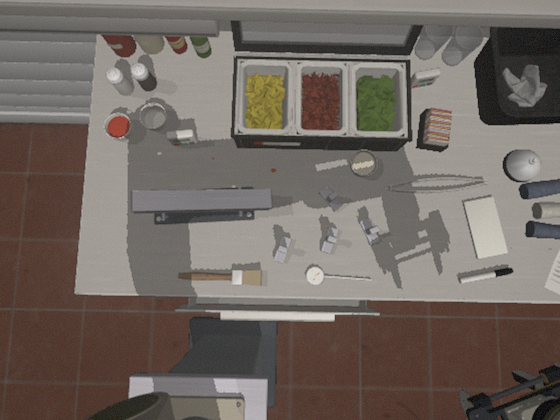

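View pics/wrist0.png

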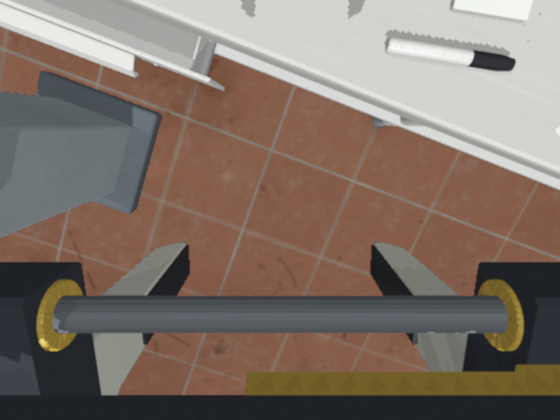

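The scene camera shows the rail on the stand at (215,245). The top camera shows four clip look-alikes at about (283,248), (330,240), (330,195) and (372,232). The last of these is farthest right. Next I'll enlarge the crops.

```bash
python3 - <<'E'
import cv2
t=cv2.imread("pics/top0.png"); s=cv2.imread("pics/scene0.png")
def c(im,x0,y0,x1,y1,k,n): cv2.imwrite("pics/"+n,cv2.resize(im[y0:y1,x0:x1],None,fx=k,fy=k,interpolation=cv2.INTER_CUBIC))
c(t,265,170,405,275,5.7,"c_clips.png")
c(t,120,170,290,240,4.7,"c_rail.png")
c(s,150,200,350,320,4,"c_scene.png")
E
```

```text
(no output)
```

View pics/c_clips.png

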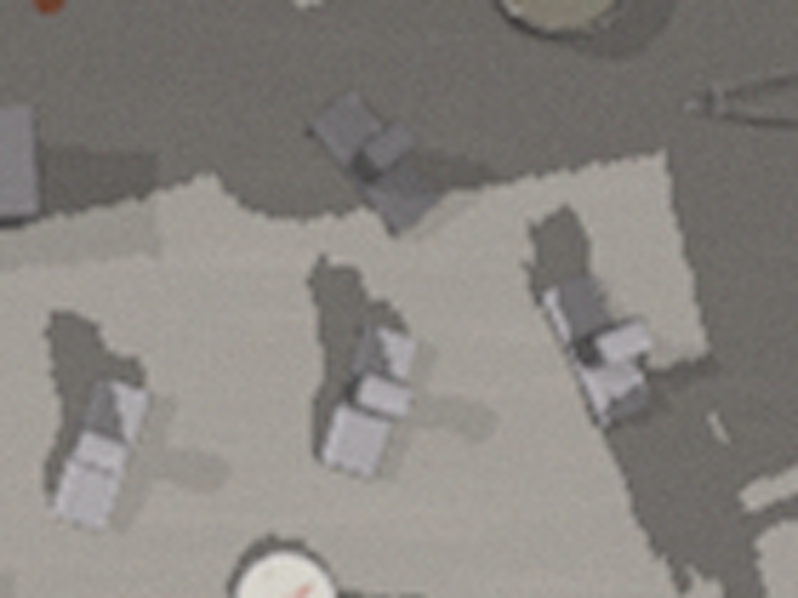

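View pics/c_rail.png

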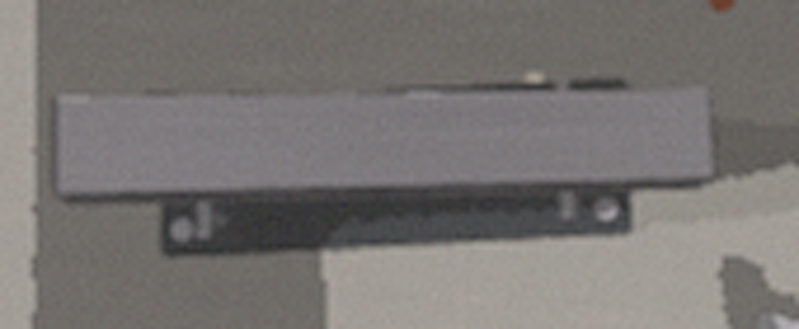

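View pics/c_scene.png

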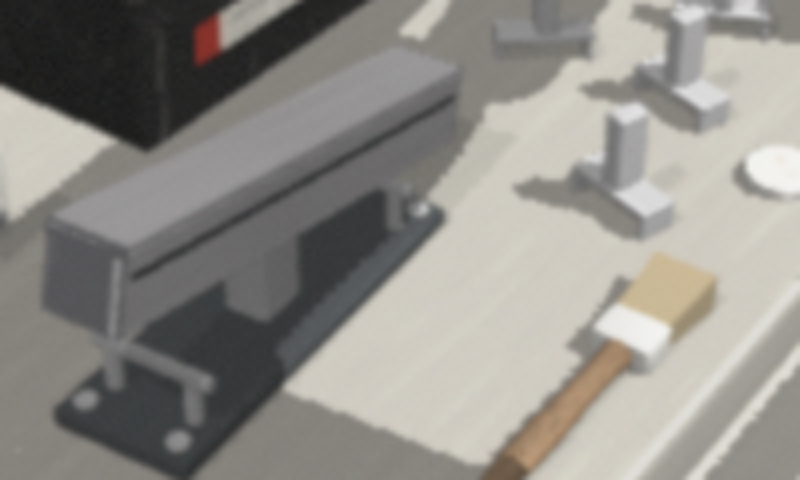

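```bash
cat > h.py <<'E'
import numpy as np, cv2, json
from scipy.optimize import least_squares
from scipy.spatial.transform import Rotation as Ro
P={}
def params(n):
    from plant import robot
    return robot.camera_params(n)
def proj(p,X):
    X=np.atleast_2d(X); c=X@np.array(p["R"]).T+np.array(p["t"])
    f=210/np.tan(np.radians(p["fov_y"])/2)
    return np.c_[p["cx"]+f*c[:,0]/c[:,2],p["cy"]+f*c[:,1]/c[:,2]]
def ray(p,uv,z):
    f=210/np.tan(np.radians(p["fov_y"])/2); R=np.array(p["R"]);t=np.array(p["t"])
    d=R.T@np.array([(uv[0]-p["cx"])/f,(uv[1]-p["cy"])/f,1]); o=-R.T@t
    return o+d*(z-o[2])/d[2]
def crop(im,x0,y0,x1,y1,k,n): cv2.imwrite("pics/"+n,cv2.resize(im[y0:y1,x0:x1],None,fx=k,fy=k,interpolation=cv2.INTER_CUBIC))
E
python3 - <<'E'
from h import *
T=params("top");S=params("scene")
tr=lambda u,v:(120+u/4.7,170+v/4.7); sc=lambda u,v:(150+u/4,200+v/4)
obs=[(S,sc(185,478),(-.04,.12,0)),(S,sc(57,408),(.04,.12,.012)),(S,sc(443,213),(-.04,-.12,.012)),(T,tr(165,254),(-.04,.12,0)),(T,tr(630,233),(-.04,-.12,0))]
def res(v,obs):
    R=Ro.from_euler("ZX",[v[3],v[4]]).as_matrix() 
    return np.concatenate([(proj(p,R@np.array(X)+v[:3])-uv)[0] for p,uv,X in obs])
f=lambda w:res([w[0],w[1],0,w[2],0],obs)
r=least_squares(f,[.6,.2,0]); print("stand",r.x,f(r.x).round(1))
ro=[(S,sc(45,225),(.022,.15,.047)),(S,sc(132,258),(-.022,.15,.047)),(S,sc(42,305),(.022,.15,0)),(S,sc(400,47),(.022,-.15,.047)),(S,sc(460,72),(-.022,-.15,.047)),(S,sc(458,147),(-.022,-.15,0)),
(T,tr(57,97),(.022,.15,.047)),(T,tr(708,88),(.022,-.15,.047)),(T,tr(712,184),(-.022,-.15,.047)),(T,tr(60,194),(-.022,.15,.047))]
g=lambda w:res(w,ro)
q=least_squares(g,[.6,.2,.07,0,-.2]); print("rail",q.x,g(q.x).round(1))
for u,v in [(545,290),(605,425),(648,390),(596,277)]:
    print("clip",ray(T,(265+u/5.7,170+v/5.7),.019))
for u,v in [(597,343),(637,320),(650,345),(608,365)]: print("tab",ray(T,(265+u/5.7,170+v/5.7),.067))
# others
for n,u,v in [("c1",408,385),("c3",392,145)]: print(n,ray(T,(265+u/5.7,170+v/5.7),.067))
E
```

```text
stand [0.54856542 0.00388896 0.06894521] [ 0.   2.6 -1.9 -0.1  1.4 -1.5  1.   0.1  0.9 -0.3]
rail [ 0.54740022 -0.00421915  0.05812586  0.06972831  0.21897426] [ 0.7 -1.  -1.2 -1.1 -0.1  2.5 -0.3  0.4  1.5 -0.3 -0.7  0.2 -0.3  0.2
  1.   0.3  1.1 -0.9 -0.9  0.3]
clip [ 0.5161479  -0.37235548  0.019     ]
clip [ 0.46020884 -0.39697315  0.019     ]
clip [ 0.47508603 -0.41512243  0.019     ]
clip [ 0.52203406 -0.39386221  0.019     ]
tab [ 0.49113151 -0.38284568  0.067     ]
tab [ 0.50057702 -0.39887944  0.067     ]
tab [ 0.4907329  -0.40392577  0.067     ]
tab [ 0.48248832 -0.38712515  0.067     ]
c1 [ 0.47310134 -0.3077184   0.067     ]
c3 [ 0.56904019 -0.30125622  0.067     ]
```

The rail fits at a tilt of +0.22, so its right (-y) end is low and heavy. It must slide to +y. The target clip's tab is near (0.491, -0.393). Next I'll work out the tool axes and the contact point.

```bash
cat >> h.py <<'E'
def st():
    from plant import robot
    s=robot.read_state(); R=Ro.from_rotvec(s["orientation"]).as_matrix()
    return s,R
def inc(target,zdir=None):
    "world target TCP -> tool increments; zdir: wanted horizontal angle of tool z (mod pi)"
    s,R=st(); d=R.T@(np.array(target)-s["tool_pos"])
    out="lin "+str(d.round(4))
    if zdir is not None:
        a=np.arctan2(R[1,2],R[0,2]); e=(zdir-a+np.pi/2)%np.pi-np.pi/2
        out+=f" yaw {-e:.3f} (other {-(e-np.sign(e)*np.pi):.3f})"  # tool y is down
    print("t",round(s["t"],2),"pos",s["tool_pos"].round(4),"F",s["force"].round(2),"q",s["q"].round(2),out)
E
python3 - <<'E'
from h import *
s,R=st(); print(R.round(3))
Rr=Ro.from_euler("ZX",[.0697,.219]).as_matrix()
for X in [(0,-.15,.047),(0,-.15,0),(0,.15,.047)]: print(Rr@np.array(X)+[.5474,-.0042,.0581])
inc([.538,-.20,.14],.0697)
E
```

```text
[[-0.937 -0.     0.349]
 [-0.349  0.001 -0.937]
 [-0.    -1.    -0.001]]
[ 0.55830815 -0.1604479   0.07138937]
[ 0.55759702 -0.15026177  0.02551196]
[0.5379141  0.13167564 0.13656546]
t 0.15 pos [ 0.2095 -0.5618  0.2032] F [-1.2  -0.24 -0.05] q [-1.3   0.13  1.49 -0.    1.52 -0.09] lin [-0.4342  0.0636 -0.2242] yaw -1.284 (other 1.858)
```

```bash
python3 - <<'E'
from h import *
inc([.558,-.20,.15],.0697)
E
```

```text
t 0.15 pos [ 0.2095 -0.5618  0.2032] F [-1.2  -0.24 -0.05] q [-1.3   0.13  1.49 -0.    1.52 -0.09] lin [-0.4529  0.0536 -0.2172] yaw -1.284 (other 1.858)
```

Request:
carry_out:
  increments:
    - {"linear": [-0.05,0.0,-0.024],"yaw": -0.14}
    - {"linear": [-0.1,0.0,-0.048],"yaw": -0.28}
    - {"linear": [-0.15,0.01,-0.072],"yaw": -0.43}
    - {"linear": [-0.2,0.02,-0.096],"yaw": -0.57}
    - {"linear": [-0.25,0.03,-0.12],"yaw": -0.71}
  gripper: 0
  newtons: 10

```text
t: 0.78
tool_pos: [0.4027, -0.3604, 0.173]
orientation: [-0.93, 1.568, -1.565]
force: [0.4, -1.1, 0.1]
opening: 0.0476
```

```bash
python3 - <<'E'
from h import *
inc([.558,-.20,.13],.0697)
E
```

```text
t 0.78 pos [ 0.4027 -0.3604  0.173 ] F [ 0.4  -1.12  0.05] q [-0.83 -0.01  1.69  0.    1.46 -0.33] lin [-0.2152  0.0431  0.0595] yaw -0.569 (other 2.572)
```

Request:
carry_out:
  increments:
    - {"linear": [-0.05,0.01,0.014],"yaw": -0.14}
    - {"linear": [-0.1,0.02,0.028],"yaw": -0.28}
    - {"linear": [-0.15,0.03,0.042],"yaw": -0.43}
    - {"linear": [-0.195,0.038,0.054],"yaw": -0.52}
    - {"linear": [-0.215,0.043,0.0595],"yaw": -0.57}

```text
t: 1.4
tool_pos: [0.5588, -0.198, 0.1292]
orientation: [-1.243, 1.156, -1.152]
force: [-0.0, -0.4, 0.6]
opening: 0.0011
```

```bash
python3 - <<'E'
from h import *
from plant import robot
inc([.558,-.185,.065],.0697)
im=robot.read_camera("wrist"); cv2.imwrite("pics/w1.png",im)
E
```

```text
t 1.4 pos [ 0.5588 -0.198   0.1292] F [-0.01 -0.43  0.6 ] q [-0.43  0.16  1.59  0.    1.39 -0.5 ] lin [-0.0129  0.0643  0.0003] yaw 0.005 (other -3.137)
```

View pics/w1.png

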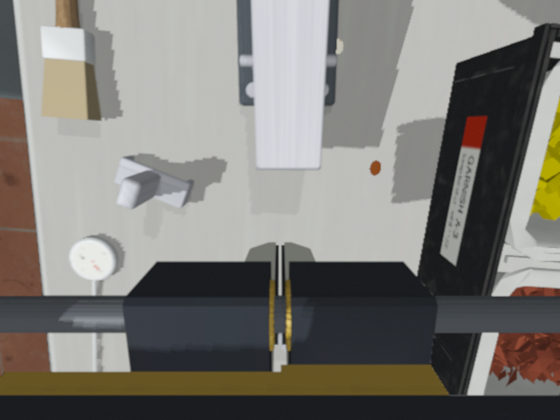

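The wrist view shows the rail's right end with its edge from (257,168) to (321,168), and the stand's rests at (245,60) and (330,60).

```bash
python3 - <<'E'
from h import *
W=params("wrist")
for uv in [(257,168),(321,167)]: print(ray(W,uv,.0715))
for uv in [(245,104),(334,103)]: print("plate",ray(W,uv,.012))
E
```

```text
[ 0.54006093 -0.16110921  0.0715    ]
[ 0.58366723 -0.15699908  0.0715    ]
plate [ 0.52361782 -0.11714524  0.012     ]
plate [ 0.59627179 -0.11066619  0.012     ]
```

Request:
carry_out:
  increments:
    - {"linear": [0.0,0.03,0.001],"yaw": 0.0}
    - {"linear": [-0.004,0.06,0.001],"yaw": 0.0}
    - {"linear": [-0.008,0.066,0.002],"yaw": 0.0}
    - {"linear": [-0.013,0.066,0.002],"yaw": 0.0}
    - {"linear": [-0.016,0.066,0.002],"yaw": 0.0}

```text
t: 2.08
tool_pos: [0.5609, -0.1811, 0.0645]
orientation: [-1.242, 1.153, -1.152]
force: [-0.8, 0.4, 0.9]
opening: 0.0005
```

```bash
python3 - <<'E'
from h import *
from plant import robot
inc([.560,-.168,.065],.0697)
im=robot.read_camera("wrist"); cv2.imwrite("pics/w2.png",im)
E
```

```text
t 2.08 pos [ 0.5609 -0.1811  0.0645] F [-0.82  0.45  0.94] q [-0.4   0.21  1.66  0.    1.27 -0.48] lin [-0.0131 -0.0005  0.0001] yaw 0.007 (other -3.135)
```

View pics/w2.png

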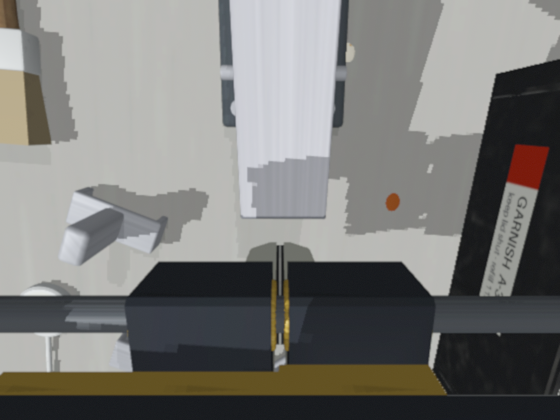

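The rail end edge is now at row 217, columns 240 to 327. The fingers are centred at column 280, just short of contact. I'll creep in.

Request:
carry_out:
  increments:
    - {"linear": [-0.004,0.0,0.0],"yaw": 0.0}
    - {"linear": [-0.008,0.0,0.0],"yaw": 0.0}
    - {"linear": [-0.011,0.0,0.0],"yaw": 0.0}
    - {"linear": [-0.014,0.0,0.0],"yaw": 0.0}
    - {"linear": [-0.016,0.0,0.0],"yaw": 0.0}

```text
t: 2.75
tool_pos: [0.5597, -0.1645, 0.0644]
orientation: [-1.242, 1.153, -1.151]
force: [-0.7, 0.9, 0.3]
opening: 0.0005
```

```bash
cat > look.py <<'E'
from h import *
from plant import robot
import sys
n=sys.argv[1]
inc([.560,-.168,.065],.0697)
a=robot.read_camera("top"); b=robot.read_camera("scene"); w=robot.read_camera("wrist")
A=cv2.resize(a[175:240,120:290],(800,306),interpolation=cv2.INTER_CUBIC)
B=cv2.resize(b[200:320,150:300],(368,294),interpolation=cv2.INTER_CUBIC)
C=cv2.resize(w,(392,294)); 
cv2.imwrite(f"pics/{n}.png",np.vstack([A,np.hstack([B,C,np.zeros((294,40,3),np.uint8)])]))
cv2.imwrite(f"pics/{n}_s.png",b);cv2.imwrite(f"pics/{n}_t.png",a);cv2.imwrite(f"pics/{n}_w.png",w)
E
python3 look.py l1
```

```text
t 2.75 pos [ 0.5597 -0.1645  0.0644] F [-0.72  0.92  0.3 ] q [-0.38  0.19  1.68  0.    1.27 -0.45] lin [ 0.0035 -0.0006  0.0001] yaw 0.007 (other -3.134)
```

View pics/l1.png

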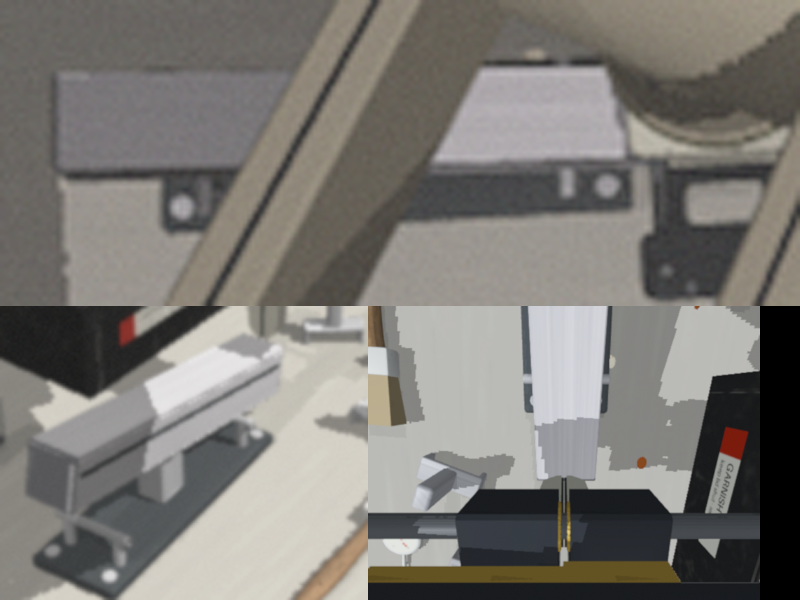

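No contact yet: the rail's left end is still at top-crop column 57. I'll push on a few mm along the slope.

Request:
carry_out:
  increments:
    - {"linear": [-0.002,0.0,0.0],"yaw": 0.0}
    - {"linear": [-0.004,-0.0005,0.0],"yaw": 0.0}
    - {"linear": [-0.006,-0.001,0.0],"yaw": 0.0}
    - {"linear": [-0.008,-0.0015,0.0],"yaw": 0.0}
    - {"linear": [-0.009,-0.0015,0.0],"yaw": 0.0}

```text
t: 3.52
tool_pos: [0.5591, -0.1556, 0.066]
orientation: [-1.242, 1.152, -1.151]
force: [0.4, -0.6, -0.3]
opening: 0.0004
```

```bash
python3 look.py l2
```

```text
t 3.52 pos [ 0.5591 -0.1556  0.066 ] F [ 0.36 -0.58 -0.33] q [-0.36  0.18  1.69  0.    1.27 -0.44] lin [ 0.0125  0.001  -0.    ] yaw 0.008 (other -3.134)
```

View pics/l2.png

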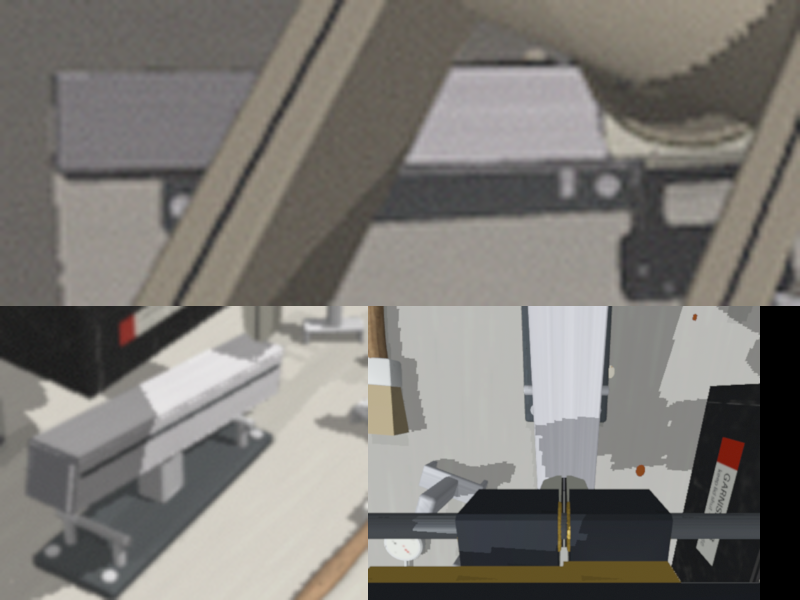

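```bash
python3 - <<'E'
from h import *
W=params("wrist"); s,R=st(); p=s["tool_pos"]
for dy in (-.008,0,.008):
  for tl in (.008,-.006,-.02):
    print(dy,tl,proj(W,p+R@np.array([-dy,tl,0])).round(0))
print(proj(W,[.5619,-.159,.0715]), proj(W,[.5619,-.150,.0715]))
w=cv2.imread("pics/l2_w.png"); crop(w,200,200,360,320,5,"l2c.png")
E
```

```text
-0.008 0.008 [[281. 257.]]
-0.008 -0.006 [[281. 266.]]
-0.008 -0.02 [[281. 278.]]
0 0.008 [[281. 243.]]
0 -0.006 [[281. 252.]]
0 -0.02 [[281. 263.]]
0.008 0.008 [[281. 230.]]
0.008 -0.006 [[281. 238.]]
0.008 -0.02 [[281. 247.]]
[[286.09096545 258.35844423]] [[287.49598744 242.54333524]]
```

View pics/l2c.png

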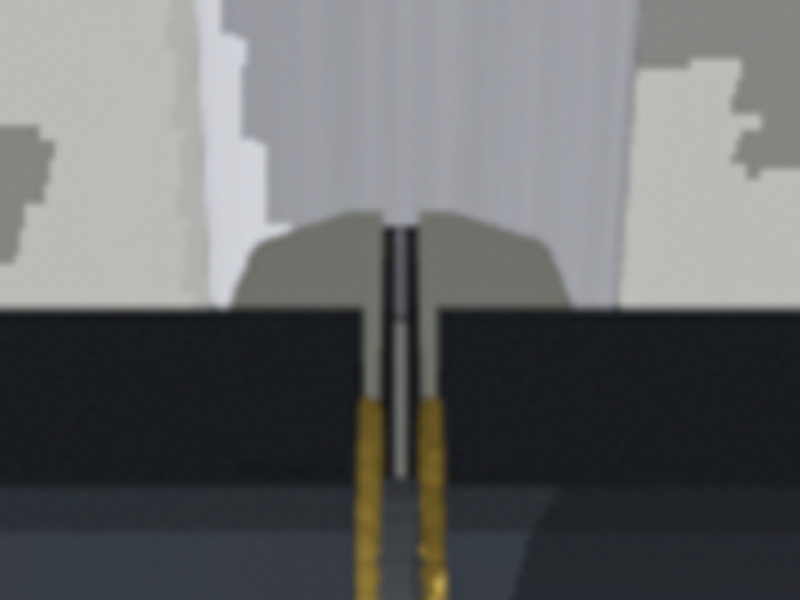

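```bash
cat > sh.py <<'E'
import cv2,sys,numpy as np
def sh(a,b,x0,y0,x1,y1):
    f=lambda n: cv2.GaussianBlur(cv2.cvtColor(cv2.imread(n),cv2.COLOR_BGR2GRAY).astype(np.float32)[y0:y1,x0:x1],(0,0),.8)
    A=f(a);B=f(b); W=np.eye(2,3,dtype=np.float32)
    try:
        cc,W=cv2.findTransformECC(A,B,W,cv2.MOTION_TRANSLATION); return W[:,2].round(2),round(cc,3)
    except Exception as e: return str(e)[:50]
if __name__=="__main__":
    a,b=sys.argv[1:3]
    print("scene left end",sh(a+"_s.png",b+"_s.png",155,248,180,280),"top left end",sh(a+"_t.png",b+"_t.png",126,185,150,215))
E
python3 sh.py pics/l1 pics/l2; cp pics/scene0.png pics/l0_s.png; cp pics/top0.png pics/l0_t.png;python3 sh.py pics/l0 pics/l2
python3 - <<'E'
from h import *
a=cv2.imread("pics/l1_s.png");b=cv2.imread("pics/l2_s.png")
x=[cv2.resize(i[200:290,150:300],(800,290),interpolation=cv2.INTER_CUBIC) for i in (a[:, :],b)]
a=cv2.imread("pics/l2_s.png"); crop(a,190,190,300,270,7,"l2s.png")
E
```

```text
scene left end (array([-0.35,  0.02], dtype=float32), 0.938) top left end (array([-0.4, -0.1], dtype=float32), 0.74)
scene left end (array([-0.33,  0.1 ], dtype=float32), 0.788) top left end OpenCV(4.12.0) /io/opencv/modules/video/src/ecc.cp
```

View pics/l2s.png

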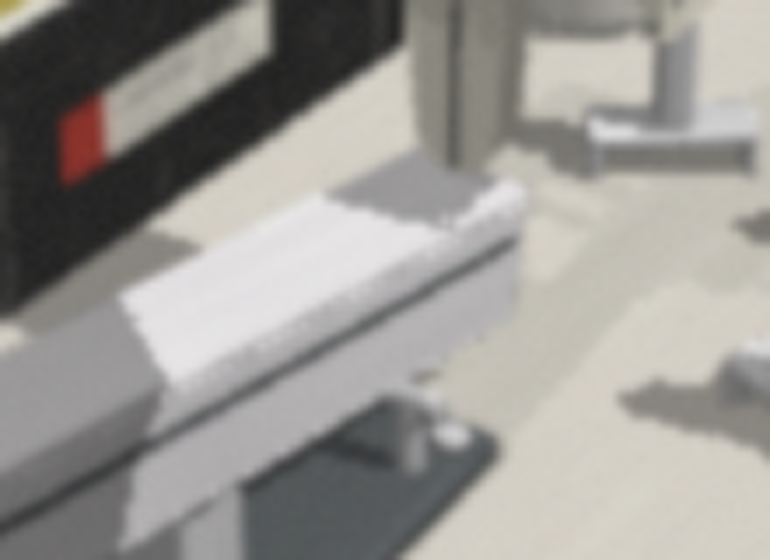

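The left end has moved about -0.4 px (roughly 1 mm), so contact has just begun. I'll push further.

Request:
carry_out:
  increments:
    - {"linear": [-0.002,-0.0004,0.0],"yaw": 0.0}
    - {"linear": [-0.004,-0.0008,0.0],"yaw": 0.0}
    - {"linear": [-0.006,-0.0012,0.0],"yaw": 0.0}
    - {"linear": [-0.006,-0.0012,0.0],"yaw": 0.0}

```text
t: 4.18
tool_pos: [0.5586, -0.1495, 0.0672]
orientation: [-1.243, 1.152, -1.151]
force: [-0.8, 0.6, 0.1]
opening: 0.0007
```

```bash
python3 look.py l3;  python3 sh.py pics/l2 pics/l3;python3 sh.py pics/l1 pics/l3
```

```text
t 4.17 pos [ 0.5586 -0.1495  0.0672] F [-0.76  0.65  0.08] q [-0.35  0.18  1.69  0.    1.27 -0.43] lin [ 0.0186  0.0022 -0.    ] yaw 0.008 (other -3.134)
scene left end (array([-0.28,  0.08], dtype=float32), 0.963) top left end (array([-0.33, -0.09], dtype=float32), 0.791)
scene left end (array([-0.57, -0.01], dtype=float32), 0.976) top left end (array([-0.53, -0.13], dtype=float32), 0.88)
```

View pics/l3.png

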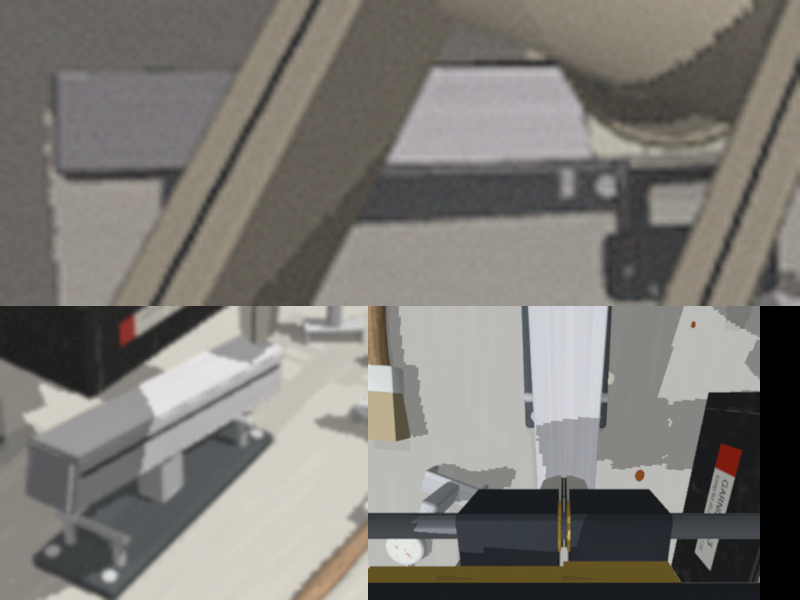

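```bash
python3 - <<'E'
from h import *
r=[]
for n in ("l1","l3"):
    a=cv2.imread(f"pics/{n}_s.png"); 
    r.append(np.hstack([cv2.resize(a[195:245,225:275],(400,400),interpolation=cv2.INTER_CUBIC)[:300],cv2.resize(a[240:280,150:190],(400,400),interpolation=cv2.INTER_CUBIC)[:300]]))
cv2.imwrite("pics/cmp.png",np.vstack(r))
W=params("wrist")
print(proj(W,[.5619,-.159,.0715]), proj(W,[.5619,-.150,.0715]))
E
```

```text
[[285.97337855 267.78681867]] [[287.35772499 252.30722035]]
```

View pics/cmp.png

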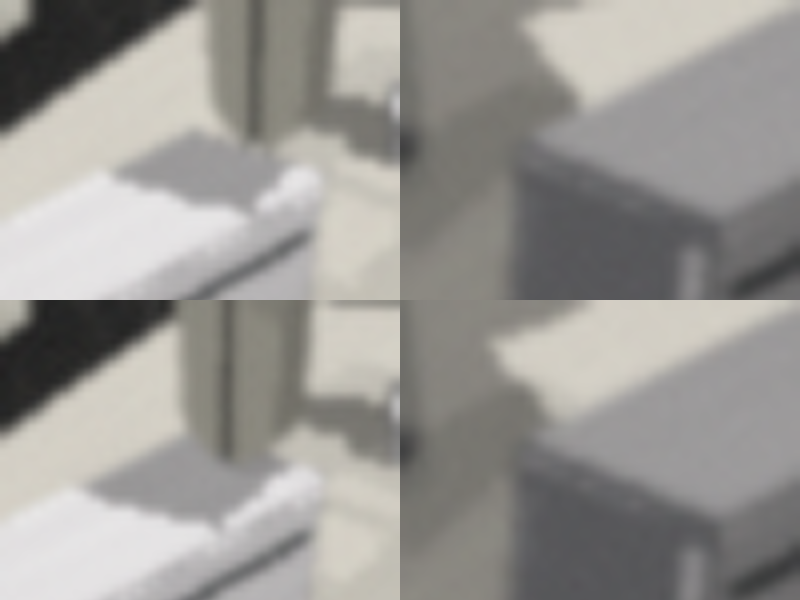

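```bash
python3 - <<'E'
from h import *
S=params("scene");T=params("top"); s,R=st(); p=s["tool_pos"]
for tl in (.008,0,-.011,-.03): print(tl,proj(S,p+R@np.array([0,tl,0])).round(1),proj(S,p+R@np.array([-.0075,tl,0])).round(1))
Rr=Ro.from_euler("ZX",[.0697,.219]).as_matrix()
for X in [(.022,-.15,.047),(-.022,-.15,.047),(-.022,-.15,0)]: print(X,proj(S,Rr@np.array(X)+[.5474,-.0042,.0581]).round(1))
E
```

```text
0.008 [[255.1 221.6]] [[253.4 223.1]]
0 [[255.1 218.6]] [[253.4 220.1]]
-0.011 [[255.2 214.4]] [[253.5 215.9]]
-0.03 [[255.3 207.1]] [[253.5 208.6]]
(0.022, -0.15, 0.047) [[249.7 212.2]]
(-0.022, -0.15, 0.047) [[266.5 217.8]]
(-0.022, -0.15, 0) [[263.8 236.9]]
```

```bash
python3 - <<'E'
from h import *
W=params("wrist"); s,R=st(); p=s["tool_pos"]
for tl in (.008,0,-.011,-.03): 
  for dx in (0,-.0075):
    print(tl,dx,(np.array(W["R"])@(p+R@np.array([dx,tl,0]))+W["t"]).round(4), [proj(W,p+R@np.array([dx,tl,z]))[0].round(0) for z in (-.0465,.0465)])
w=cv2.imread("pics/wrist0.png"); crop(w,60,220,460,400,2,"w0c.png")
E
```

```text
0.008 0 [0.0009 0.019  0.198 ] [array([200., 243.]), array([362., 244.])]
0.008 -0.0075 [0.0009 0.0117 0.1962] [array([199., 231.]), array([363., 231.])]
0 0 [0.0009 0.021  0.1903] [array([197., 248.]), array([366., 249.])]
0 -0.0075 [0.0009 0.0137 0.1884] [array([196., 235.]), array([367., 236.])]
-0.011 0 [0.0009 0.0237 0.1796] [array([192., 256.]), array([371., 256.])]
-0.011 -0.0075 [0.0009 0.0164 0.1778] [array([191., 242.]), array([372., 242.])]
-0.03 0 [0.0009 0.0283 0.1612] [array([182., 271.]), array([381., 271.])]
-0.03 -0.0075 [0.0009 0.0211 0.1594] [array([181., 256.]), array([382., 256.])]
```

View pics/w0c.png

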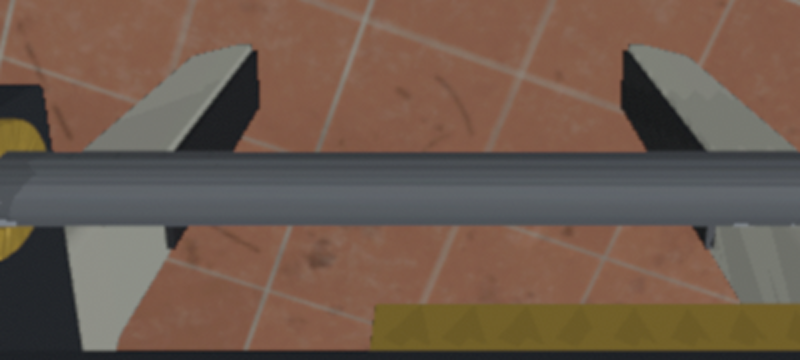

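The cameras agree, in both the wrist and scene views, that the fingertips end about 11 mm behind the TCP rather than 8 mm ahead of it. They have been passing above the rail's low end. I'll back off, go lower and try again.

Request:
carry_out:
  increments:
    - {"linear": [0.03,0.0,-0.001],"yaw": 0.0}
    - {"linear": [0.036,0.0,-0.0025],"yaw": 0.0}
    - {"linear": [0.036,0.012,-0.0025],"yaw": 0.0}
    - {"linear": [0.036,0.024,-0.0025],"yaw": 0.0}
    - {"linear": [0.036,0.024,-0.0025],"yaw": 0.0}

```text
t: 4.95
tool_pos: [0.5574, -0.1844, 0.0408]
orientation: [-1.244, 1.155, -1.148]
force: [-0.2, -0.5, -0.2]
opening: 0.0005
```

```bash
python3 look.py l4; python3 -c "
from h import *
w=cv2.imread('pics/l4_w.png'); crop(w,200,160,360,280,5,'l4c.png')"
```

```text
t 4.95 pos [ 0.5574 -0.1844  0.0408] F [-0.17 -0.47 -0.2 ] q [-0.41  0.23  1.68  0.    1.23 -0.49] lin [-0.0162 -0.0241  0.0039] yaw 0.008 (other -3.133)
```

View pics/l4c.png

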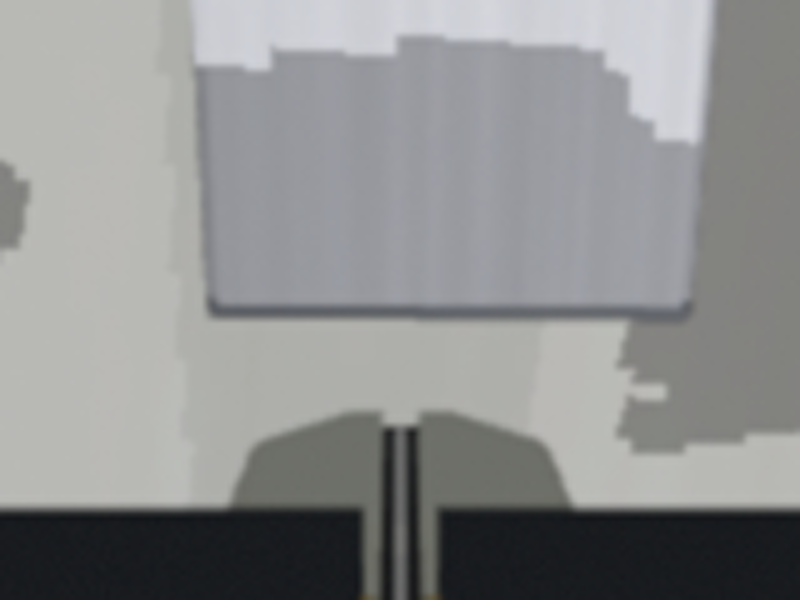

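```bash
python3 - <<'E'
from h import *
W=params("wrist"); print(ray(W,(242,222),.0715),ray(W,(338,222),.0715))
inc([.5615,-.170,.043],.0697)
s,R=st();p=s["tool_pos"]
print([proj(W,p+R@np.array([dx,tl,.002])).round(0) for dx in(-.008,-.006,-.004) for tl in (-.010,-.012)])
E
```

```text
[ 0.53917692 -0.16348679  0.0715    ] [ 0.58264818 -0.16006193  0.0715    ]
t 5.1 pos [ 0.559  -0.1853  0.0431] F [ 0.29 -0.23  0.6 ] q [-0.41  0.23  1.68  0.    1.23 -0.49] lin [-0.0151  0.0001  0.0037] yaw 0.008 (other -3.134)
[array([[285., 241.]]), array([[285., 242.]]), array([[285., 244.]]), array([[285., 246.]]), array([[285., 248.]]), array([[285., 249.]])]
```

Request:
carry_out:
  increments:
    - {"linear": [-0.006,0.0,0.003],"yaw": 0.0}
    - {"linear": [-0.012,0.0,0.0035],"yaw": 0.0}
    - {"linear": [-0.016,0.0,0.0035],"yaw": 0.0}
    - {"linear": [-0.018,-0.0005,0.0035],"yaw": 0.0}
    - {"linear": [-0.02,-0.001,0.0035],"yaw": 0.0}

```text
t: 5.72
tool_pos: [0.5611, -0.1657, 0.0445]
orientation: [-1.243, 1.151, -1.152]
force: [1.0, -6.0, 0.2]
opening: 0.0006
```

```bash
python3 look.py l5;  python3 sh.py pics/l4 pics/l5; python3 -c "
from h import *
w=cv2.imread('pics/l5_w.png'); crop(w,200,160,360,280,5,'l5c.png')"
```

```text
t 5.72 pos [ 0.5611 -0.1657  0.0445] F [ 0.99 -6.02  0.21] q [-0.38  0.22  1.69  0.    1.23 -0.45] lin [ 0.0022 -0.0205 -0.0013] yaw 0.008 (other -3.134)
scene left end (array([-0.62,  1.59], dtype=float32), 0.988) top left end (array([-2.62,  0.12], dtype=float32), 0.929)
```

View pics/l5.png

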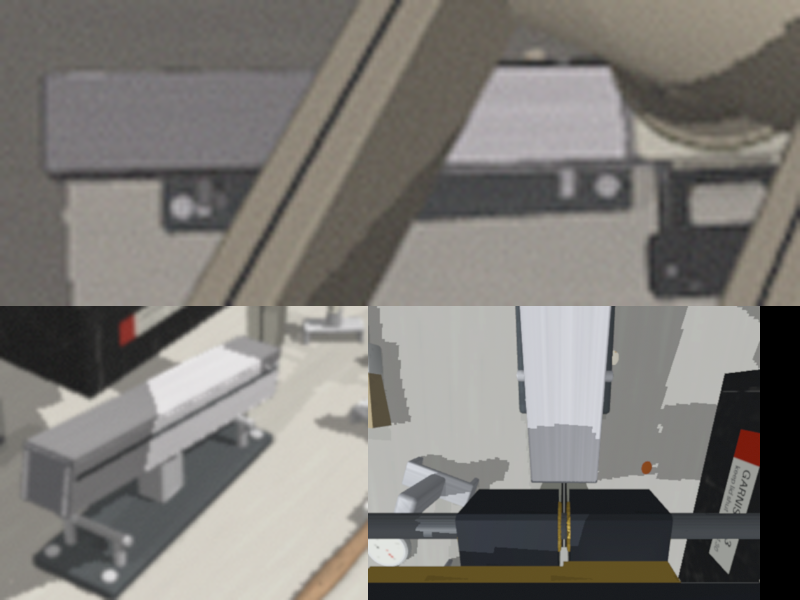

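View pics/l5c.png

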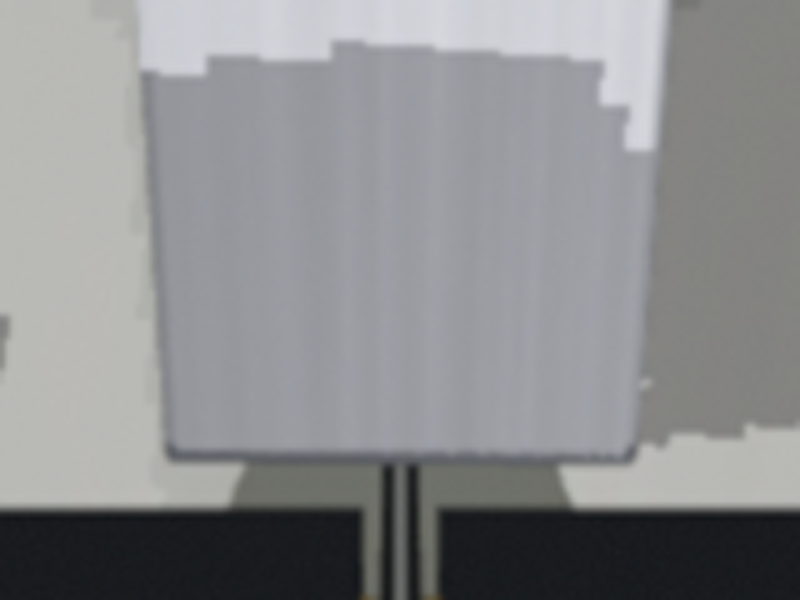

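In contact now: 6 N, and the rail has slid about 5.6 mm. I'll back off and see whether it swings.

Request:
carry_out:
  increments:
    - {"linear": [0.006,0.0,0.0],"yaw": 0.0}
    - {"linear": [0.006,0.0,0.0],"yaw": 0.0}
    - {"linear": [0.006,0.0,0.0],"yaw": 0.0}
    - {"linear": [0.006,0.0,0.0],"yaw": 0.0}

```text
t: 6.38
tool_pos: [0.5615, -0.1711, 0.0443]
orientation: [-1.243, 1.152, -1.151]
force: [-0.0, 0.6, -0.5]
opening: 0.0005
```

```bash
python3 look.py l6;  python3 sh.py pics/l5 pics/l6;python3 sh.py pics/l4 pics/l6; python3 -c "
from h import *
w=cv2.imread('pics/l6_w.png'); crop(w,200,160,360,280,5,'l6c.png')"
```

```text
t 6.38 pos [ 0.5615 -0.1711  0.0443] F [-0.03  0.55 -0.49] q [-0.38  0.23  1.68  0.    1.23 -0.46] lin [-0.0033 -0.0207 -0.0012] yaw 0.008 (other -3.134)
scene left end (array([-0.98, -0.15], dtype=float32), 0.971) top left end (array([-0.44,  0.25], dtype=float32), 0.76)
scene left end (array([-1.94,  1.23], dtype=float32), 0.973) top left end (array([-3.19,  0.28], dtype=float32), 0.825)
```

View pics/l6.png

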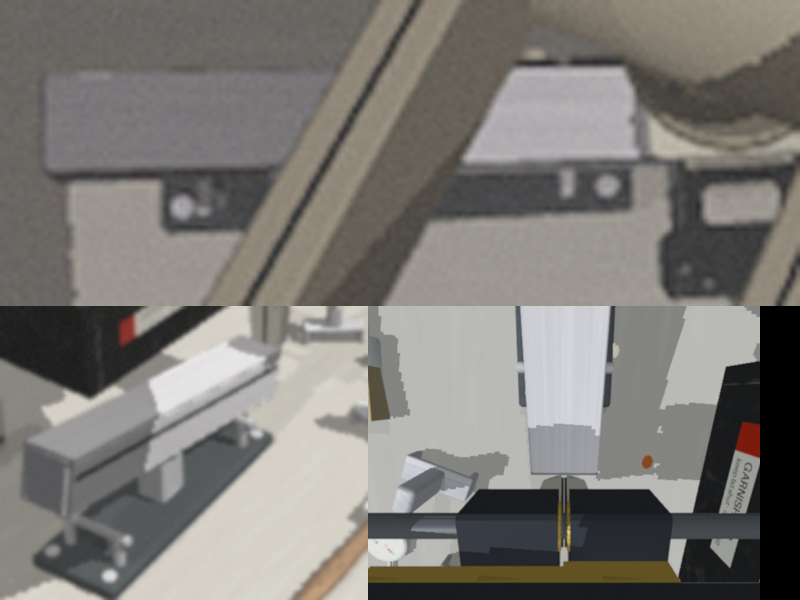

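It is still resting on the right. I'll push 5 to 6 mm more and retreat in the same call.

Request:
carry_out:
  increments:
    - {"linear": [-0.006,0.0,0.0],"yaw": 0.0}
    - {"linear": [-0.009,-0.0005,0.0],"yaw": 0.0}
    - {"linear": [-0.0115,-0.001,0.0],"yaw": 0.0}
    - {"linear": [-0.0115,-0.001,0.0],"yaw": 0.0}
    - {"linear": [-0.002,-0.001,0.0],"yaw": 0.0}

```text
t: 7.15
tool_pos: [0.5613, -0.1685, 0.0453]
orientation: [-1.243, 1.152, -1.149]
force: [-0.4, 0.1, -0.2]
opening: 0.0006
```

Request:
carry_out:
  increments:
    - {"linear": [0.003,0.0,0.0],"yaw": 0.0}
    - {"linear": [0.003,0.0,0.0],"yaw": 0.0}
    - {"linear": [0.003,0.0,0.0],"yaw": 0.0}

```text
t: 7.52
tool_pos: [0.5614, -0.1713, 0.0452]
orientation: [-1.242, 1.152, -1.149]
force: [-0.8, -0.4, -0.1]
opening: 0.0006
```

```bash
python3 look.py l7;  python3 sh.py pics/l6 pics/l7;python3 sh.py pics/l4 pics/l7
```

```text
t 7.53 pos [ 0.5614 -0.1713  0.0452] F [-0.84 -0.4  -0.06] q [-0.39  0.23  1.68  0.    1.24 -0.47] lin [-0.0035 -0.0198 -0.0012] yaw 0.009 (other -3.133)
scene left end (array([-1.32,  9.74], dtype=float32), 0.976) top left end (array([-1.69,  1.53], dtype=float32), 0.903)
scene left end (array([-3.21, 11.1 ], dtype=float32), 0.95) top left end (array([-4.54,  1.67], dtype=float32), 0.966)
```

View pics/l7.png

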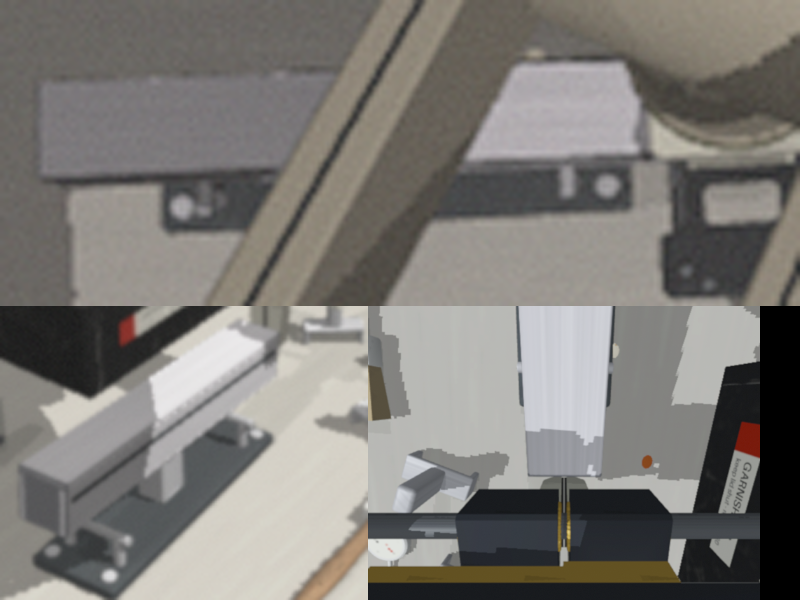

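The left end has dropped about 10 px, so the rail is now swinging free. I'll back away and let it settle.

Request:
carry_out:
  increments:
    - {"linear": [0.012,0.0,0.0],"yaw": 0.0}
    - {"linear": [0.02,0.0,0.0],"yaw": 0.0}
    - {"linear": [0.02,0.0,0.0],"yaw": 0.0}
    - {"linear": [0.02,0.0,0.0],"yaw": 0.0}
    - {"linear": [0.02,0.0,0.0],"yaw": 0.0}

```text
t: 8.3
tool_pos: [0.563, -0.191, 0.0451]
orientation: [-1.243, 1.152, -1.149]
force: [0.3, 1.5, 0.0]
opening: 0.0003
```

Request:
carry_out:
  increments:
    - {"linear": [0.0,0.0,0.0],"yaw": 0.0}
    - {"linear": [0.0,0.0,0.0],"yaw": 0.0}
    - {"linear": [0.0,0.0,0.0],"yaw": 0.0}
    - {"linear": [0.0,0.0,0.0],"yaw": 0.0}

```text
t: 8.8
tool_pos: [0.563, -0.191, 0.0451]
orientation: [-1.243, 1.152, -1.149]
force: [0.2, -0.6, -0.3]
opening: 0.0002
```

```bash
python3 look.py l8;  python3 sh.py pics/l7 pics/l8; python3 -c "
from h import *
a=cv2.imread('pics/l8_s.png'); crop(a,150,190,300,300,5.3,'l8s.png')
a=cv2.imread('pics/l8_w.png'); crop(a,160,0,360,150,4,'l8w.png')"
```

```text
t 8.8 pos [ 0.563  -0.191   0.0451] F [ 0.24 -0.64 -0.25] q [-0.42  0.25  1.66  0.    1.24 -0.5 ] lin [-0.0232 -0.0198 -0.0012] yaw 0.009 (other -3.132)
scene left end (array([ 1.2 , -0.13], dtype=float32), 0.929) top left end (array([-0.5, -0.2], dtype=float32), 0.963)
```

View pics/l8s.png

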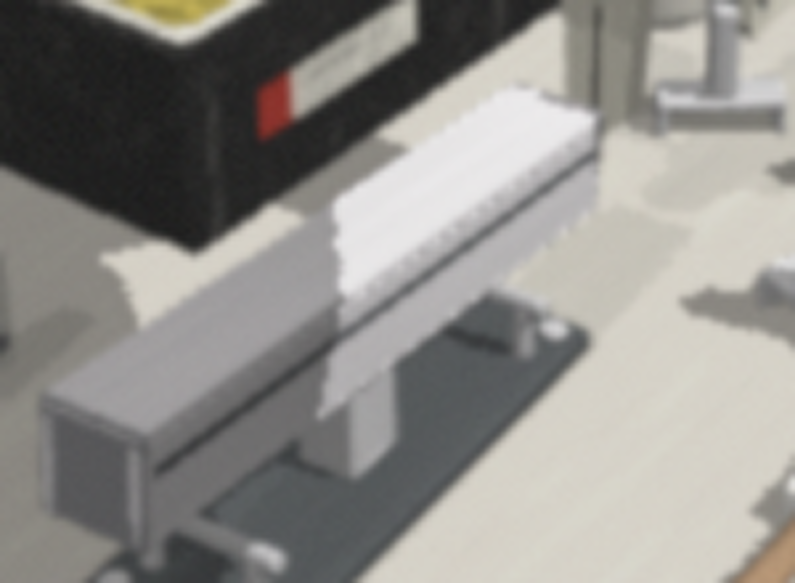

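View pics/l8.png

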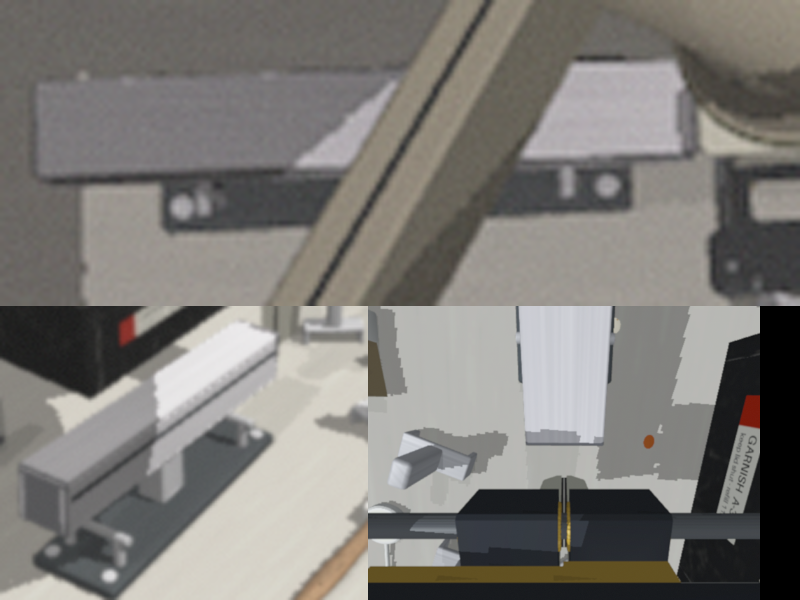

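```bash
cat > fit.py <<'E'
from h import *
def res(v,obs):
    R=Ro.from_euler("ZX",[v[3],v[4]]).as_matrix() 
    return np.concatenate([(proj(p,R@np.array(X)+v[:3])-uv)[0] for p,uv,X in obs])
C={"nlt":(.022,.15,.047),"nrt":(-.022,.15,.047),"nrb":(-.022,.15,0),"nlb":(.022,.15,0),"flt":(.022,-.15,.047),"frt":(-.022,-.15,.047),"frb":(-.022,-.15,0)}
def fit(sc,tp,sm,tm):
    T=params("top");S=params("scene")
    o=[(S,sm(*uv),C[k]) for k,uv in sc.items()]+[(T,tm(*uv),C[k]) for k,uv in tp.items()]
    g=lambda w:res(w,o); q=least_squares(g,[.55,0,.065,.07,.1],loss="soft_l1"); print("rail",q.x.round(4),g(q.x).round(1)); return q.x
E
python3 - <<'E'
from fit import *
sm=lambda u,v:(150+u/5.3,190+v/5.3); tm=lambda u,v:(120+u/4.706,175+v/4.708)
fit({"nlt":(43,400),"nrt":(150,440),"nrb":(146,552),"nlb":(46,512),"flt":(513,86),"frt":(600,122),"frb":(598,192)},{"nlt":(37,86),"nrt":(40,180),"flt":(680,61),"frt":(690,157)},sm,tm)
E
```

```text
rail [0.5461 0.0026 0.062  0.0795 0.1158] [-0.1 -0.7 -0.3 -0.   0.4  1.4 -0.3  0.4  0.5  0.1  1.2 -1.2 -0.1  4.5
 -1.  -0.3 -1.4  0.3  2.8 -0.5  1.8 -1.3]
```

The fit gives a tilt of about 0.116 rad with the right end low, so it needs about 3.3 mm more to the left.

Request:
carry_out:
  increments:
    - {"linear": [-0.012,0.0,0.0],"yaw": 0.0}
    - {"linear": [-0.022,0.0,0.0],"yaw": 0.0}
    - {"linear": [-0.027,0.0,0.0],"yaw": 0.0}
    - {"linear": [-0.031,0.0,0.0],"yaw": 0.0}
    - {"linear": [-0.033,0.0,0.0],"yaw": 0.0}

```text
t: 9.57
tool_pos: [0.5607, -0.1585, 0.0455]
orientation: [-1.243, 1.151, -1.15]
force: [-0.2, -4.1, -0.7]
opening: 0.0001
```

```bash
python3 look.py l9;  python3 sh.py pics/l8 pics/l9
```

```text
t 9.57 pos [ 0.5607 -0.1585  0.0455] F [-0.22 -4.11 -0.72] q [-0.37  0.21  1.69  0.    1.23 -0.45] lin [ 0.0093 -0.0195 -0.0014] yaw 0.009 (other -3.132)
scene left end (array([-2.44,  1.21], dtype=float32), 0.873) top left end (array([-2.  ,  0.93], dtype=float32), 0.925)
```

View pics/l9.png

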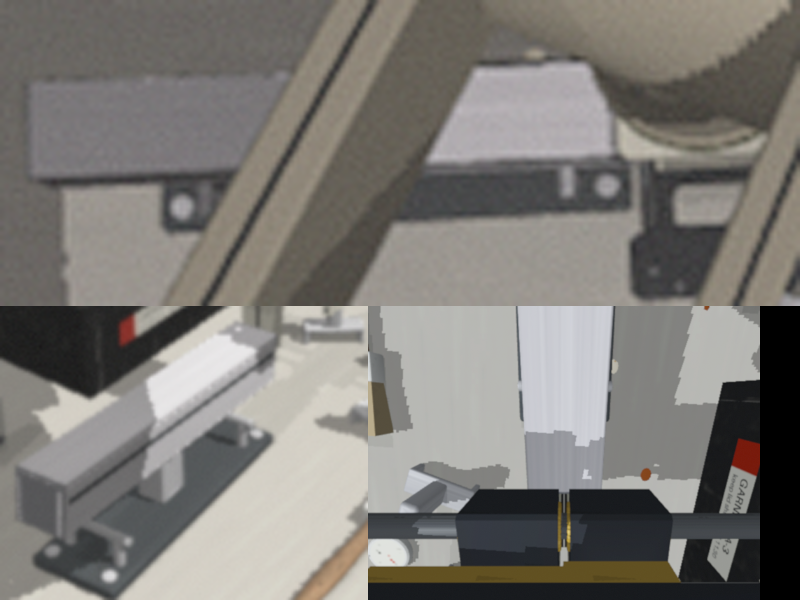

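Still in contact at 4 N, with the rail moved about 3 to 4 mm. Now I'll retreat and let it settle.

Request:
carry_out:
  increments:
    - {"linear": [0.012,0.0,0.0],"yaw": 0.0}
    - {"linear": [0.03,0.0,0.0],"yaw": 0.0}
    - {"linear": [0.033,0.0,0.0],"yaw": 0.0}
    - {"linear": [0.033,0.0,0.0],"yaw": 0.0}
    - {"linear": [0.033,0.0,0.0],"yaw": 0.0}

```text
t: 10.35
tool_pos: [0.5629, -0.1909, 0.045]
orientation: [-1.242, 1.152, -1.149]
force: [-0.2, -0.1, -0.8]
opening: 0.0005
```

Request:
carry_out:
  increments:
    - {"linear": [0.0,0.0,0.0],"yaw": 0.0}
    - {"linear": [0.0,0.0,0.0],"yaw": 0.0}
    - {"linear": [0.0,0.0,0.0],"yaw": 0.0}
    - {"linear": [0.0,0.0,0.0],"yaw": 0.0}
    - {"linear": [0.0,0.0,0.0],"yaw": 0.0}

```text
t: 10.98
tool_pos: [0.5629, -0.1909, 0.0451]
orientation: [-1.242, 1.152, -1.149]
force: [0.5, -0.2, 0.4]
opening: 0.0005
```

```bash
python3 look.py l10;  python3 sh.py pics/l8 pics/l10; python3 -c "
from h import *
a=cv2.imread('pics/l10_s.png'); crop(a,150,190,300,300,5.3,'l10s.png')"
```

```text
t 10.97 pos [ 0.5629 -0.1909  0.0451] F [ 0.49 -0.16  0.45] q [-0.42  0.25  1.66  0.    1.24 -0.5 ] lin [-0.0231 -0.0199 -0.0011] yaw 0.009 (other -3.132)
scene left end (array([-1.15,  9.09], dtype=float32), 0.876) top left end (array([0.69, 1.05], dtype=float32), 0.974)
```

View pics/l10s.png

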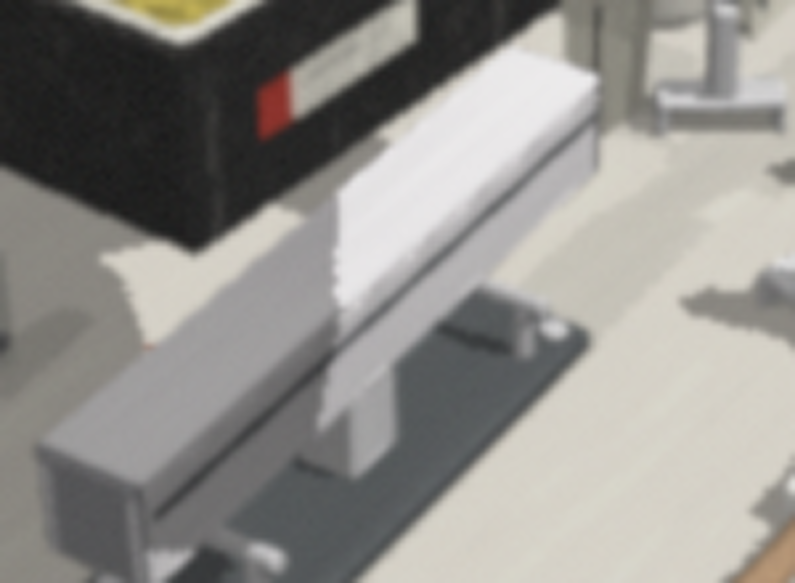

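View pics/l10.png

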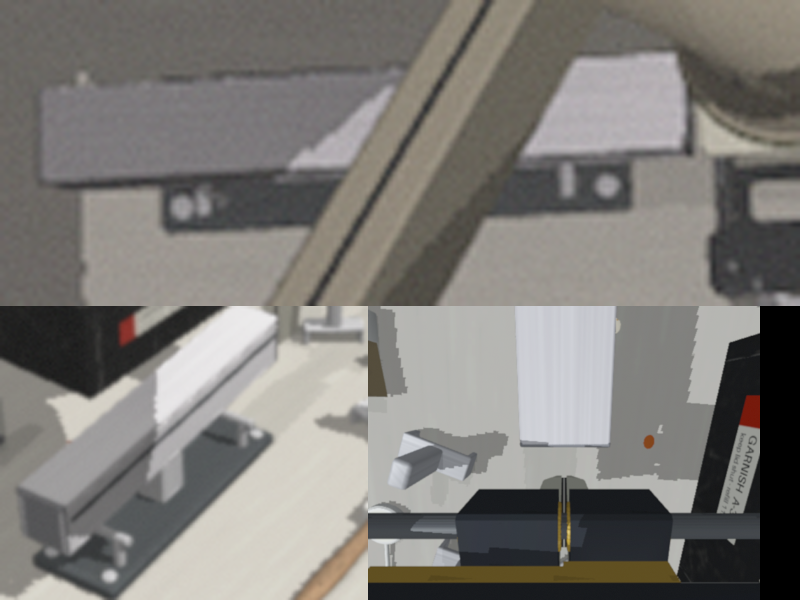

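```bash
python3 - <<'E'
from fit import *
sm=lambda u,v:(150+u/5.3,190+v/5.3); tm=lambda u,v:(120+u/4.706,175+v/4.708)
fit({"nlt":(40,446),"nrt":(145,489),"nlb":(46,547),"flt":(513,46),"frt":(598,82),"frb":(596,160)},{"nlt":(42,90),"nrt":(43,185),"flt":(678,54),"frt":(688,150)},sm,tm)
E
```

```text
rail [ 5.467e-01  1.000e-04  6.320e-02  7.860e-02 -1.270e-02] [-0.5 -0.2 -0.5  0.1  0.9  0.9 -0.2  0.1  1.1 -1.3  1.2  2.1 -1.   0.
 -1.  -0.   1.8 -0.7  0.8 -1. ]
```

The rail is level at about -0.01 rad, mid-height 18 mm below the edge, with the finger clear. Next is the clip. I'll rise, open partly, and move to where the wrist camera sees it.

```bash
python3 - <<'E'
from h import *
inc([.495,-.455,.125],.41)
E
```

```text
t 11.12 pos [ 0.563  -0.1909  0.0451] F [ 0.11 -0.98 -0.03] q [-0.42  0.25  1.66  0.    1.24 -0.5 ] lin [ 0.2576 -0.0809 -0.0885] yaw -0.331 (other 2.810)
```

Request:
carry_out:
  increments:
    - {"linear": [0.006,-0.05,0.0],"yaw": 0.0}
    - {"linear": [0.03,-0.09,-0.01],"yaw": -0.05}
    - {"linear": [0.085,-0.095,-0.03],"yaw": -0.12}
    - {"linear": [0.14,-0.09,-0.05],"yaw": -0.2}
    - {"linear": [0.195,-0.085,-0.068],"yaw": -0.28}
  gripper: 0.5

```text
t: 11.75
tool_pos: [0.51, -0.3927, 0.1297]
orientation: [-1.356, 0.939, -0.938]
force: [0.1, 0.4, 0.3]
opening: 0.0439
```

```bash
python3 look.py l11;python3 - <<'E'
from h import *
inc([.495,-.455,.125],.41)
E
```

```text
t 11.75 pos [ 0.51   -0.3927  0.1297] F [0.06 0.35 0.33] q [-0.74  0.29  1.44  0.    1.41 -1.1 ] lin [-0.1924  0.0655  0.1261] yaw 0.292 (other -2.850)
t 11.9 pos [ 0.5088 -0.3936  0.1286] F [ 0.74 -0.    0.24] q [-0.74  0.29  1.44  0.    1.41 -1.1 ] lin [ 0.0527  0.0034 -0.0343] yaw -0.055 (other 3.086)
```

View pics/l11_w.png

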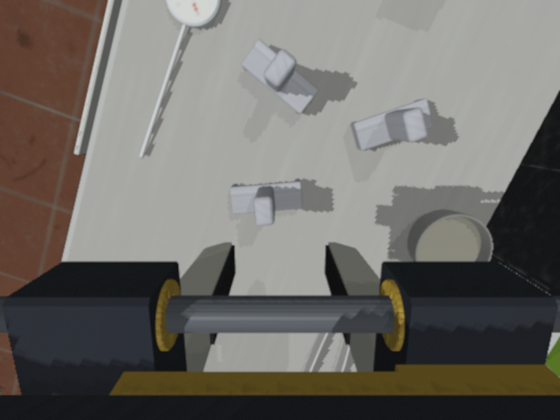

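View pics/l11.png

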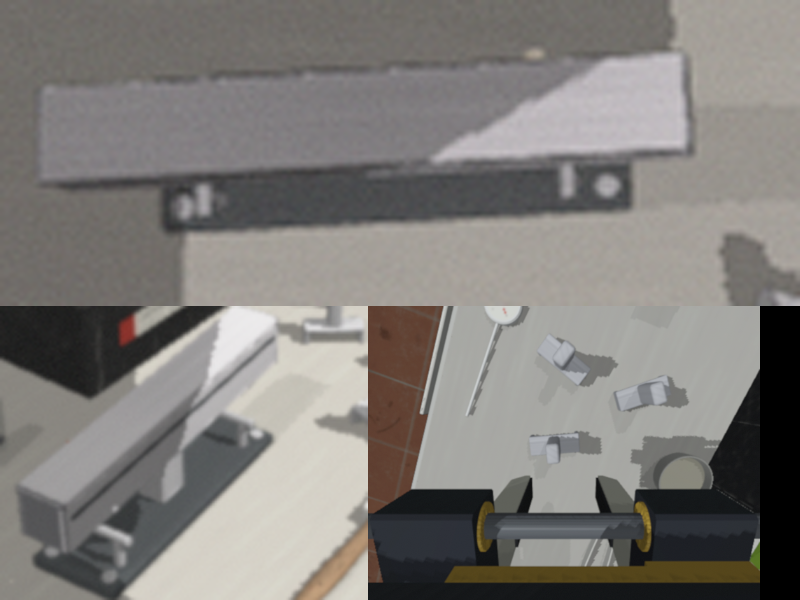

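The wrist view shows the nearest clip, which is farthest right, at (266,200). Others are at (280,75) and (393,125). The rail still looks level. Enlarging the target clip.

```bash
python3 -c "
from h import *
a=cv2.imread('pics/l11_w.png'); crop(a,215,165,325,240,7,'l11c.png')"
```

```text
(no output)
```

View pics/l11c.png

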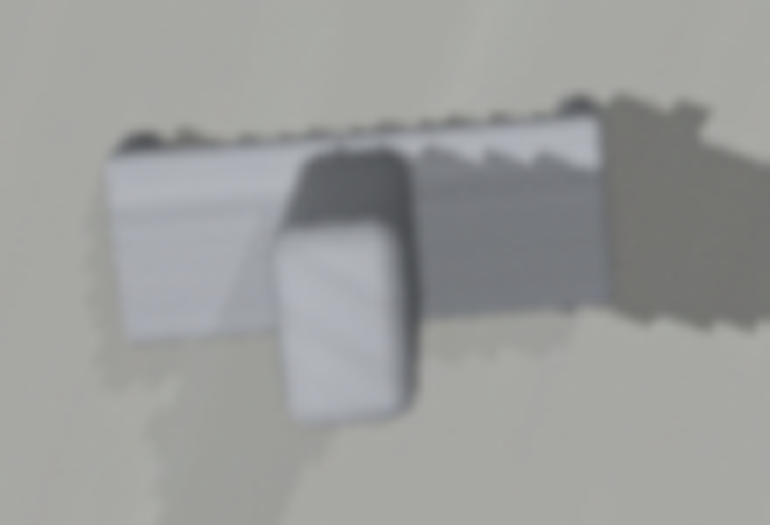

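```bash
python3 - <<'E'
from h import *
W=params("wrist"); f=lambda u,v:(215+u/7,165+v/7)
b=np.array([ray(W,f(*p),.019) for p in [(108,160),(598,122),(610,302),(125,338)]]);t=np.array([ray(W,f(*p),.067) for p in [(275,235),(395,225),(408,412),(295,420)]])
print(b.round(4),t.round(4)); cb=b.mean(0);ct=t.mean(0);print(cb,ct)
d=(b[1]-b[0]+b[2]-b[3]);a=np.arctan2(d[1],d[0]);print("ang",a,np.linalg.norm(d)/2)
S,T=params("scene"),params("top")
print("top proj tab",proj(T,ct),"expected ~(372.8,229.8)")
inc([ct[0],ct[1],.075],a); 
E
```

```text
[[ 0.4639 -0.3952  0.019 ]
 [ 0.5179 -0.3702  0.019 ]
 [ 0.5274 -0.3905  0.019 ]
 [ 0.4729 -0.4156  0.019 ]] [[ 0.4857 -0.386   0.067 ]
 [ 0.4968 -0.3808  0.067 ]
 [ 0.5049 -0.3989  0.067 ]
 [ 0.4942 -0.4038  0.067 ]]
[ 0.49554373 -0.3928622   0.019     ] [ 0.4954072  -0.39240981  0.067     ]
ang 0.4331883345206393 0.05972117086182014
top proj tab [[373.93242671 228.36652973]] expected ~(372.8,229.8)
t 11.9 pos [ 0.5088 -0.3936  0.1286] F [ 0.74 -0.    0.24] q [-0.74  0.29  1.44  0.    1.41 -1.1 ] lin [-0.0056  0.0536 -0.0122] yaw -0.078 (other 3.063)
```

Request:
carry_out:
  increments:
    - {"linear": [-0.004,0.01,-0.008],"yaw": -0.078}
    - {"linear": [-0.0055,0.03,-0.0122],"yaw": -0.078}
    - {"linear": [-0.0055,0.06,-0.0122],"yaw": -0.078}
    - {"linear": [-0.0055,0.066,-0.0122],"yaw": -0.078}
    - {"linear": [-0.0055,0.066,-0.0122],"yaw": -0.078}

```text
t: 12.52
tool_pos: [0.4954, -0.3916, 0.0621]
orientation: [-1.38, 0.887, -0.882]
force: [0.1, 0.0, 0.4]
opening: 0.0462
```

```bash
python3 look.py l12;python3 - <<'E'
from h import *
inc([.4955,-.3926,.022],.433)
a=cv2.imread('pics/l12_w.png'); b=cv2.imread('pics/l12_s.png')
A=cv2.resize(a[200:330,180:380],None,fx=4,fy=4)[:, :800];B=cv2.resize(b[170:215,290:380],None,fx=5,fy=5)
cv2.imwrite('pics/l12c.png',A); cv2.imwrite('pics/l12s.png',cv2.resize(b[150:250,270:400],None,fx=6,fy=6,interpolation=cv2.INTER_CUBIC))
E
```

```text
t 12.53 pos [ 0.4954 -0.3916  0.0621] F [0.11 0.03 0.45] q [-0.75  0.32  1.53  0.    1.29 -1.19] lin [-0.1759 -0.0019  0.1524] yaw 0.363 (other -2.779)
t 12.68 pos [ 0.4964 -0.393   0.0641] F [-0.08  0.9   0.59] q [-0.75  0.32  1.53  0.    1.29 -1.19] lin [-0.0007  0.0421 -0.0008] yaw -0.000 (other 3.141)
```

View pics/l12c.png

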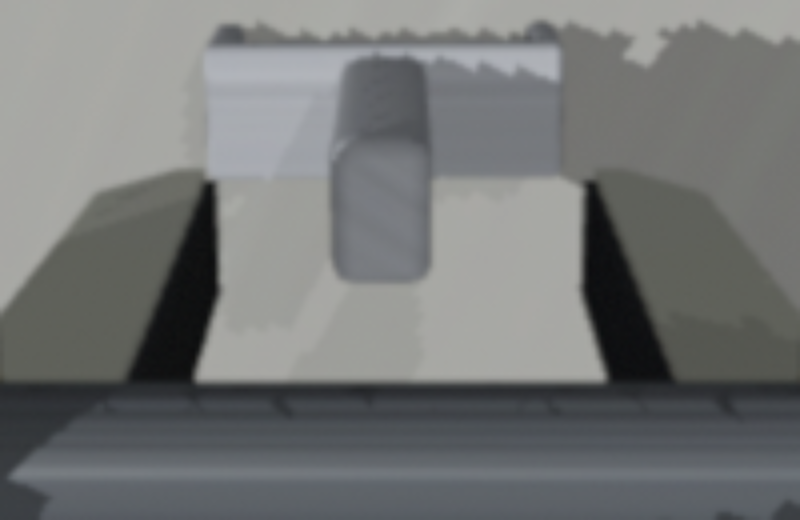

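View pics/l12s.png

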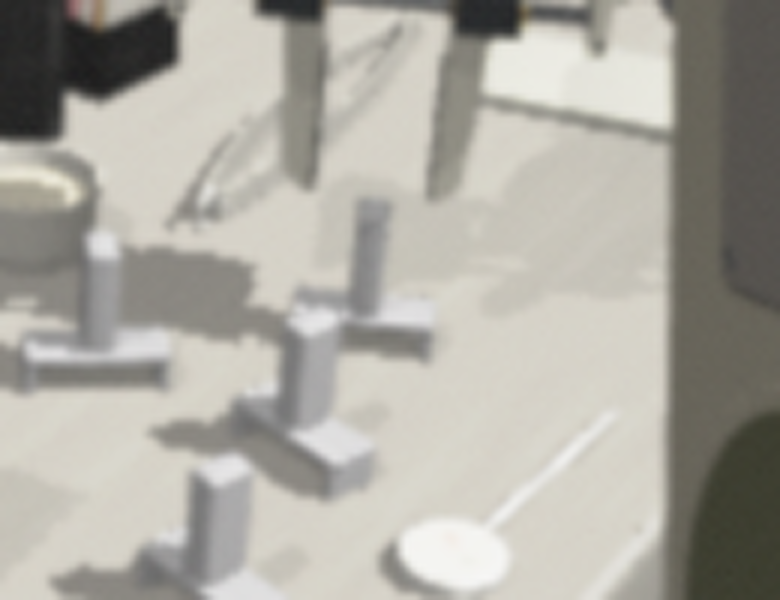

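The clip tab sits centred between the open fingers, 2.5 mm left of centre at column 381 against 400. I'll correct that and descend.

Request:
carry_out:
  increments:
    - {"linear": [-0.0007,0.012,-0.0024],"yaw": 0.0}
    - {"linear": [-0.0007,0.024,-0.0025],"yaw": 0.0}
    - {"linear": [-0.0007,0.035,-0.0025],"yaw": 0.0}
    - {"linear": [-0.0007,0.042,-0.0025],"yaw": 0.0}
    - {"linear": [-0.0007,0.042,-0.0025],"yaw": 0.0}

```text
t: 13.3
tool_pos: [0.4933, -0.3928, 0.021]
orientation: [-1.38, 0.886, -0.883]
force: [-0.1, -0.6, 0.3]
opening: 0.0466
```

```bash
python3 look.py l13;python3 - <<'E'
from h import *
inc([.4955,-.3926,.022],.433)
a=cv2.imread('pics/l13_w.png'); b=cv2.imread('pics/l13_s.png')
cv2.imwrite('pics/l13c.png',np.vstack([cv2.resize(a[190:330,180:380],None,fx=3,fy=3)[:, :600],cv2.resize(b[160:220,300:400],None,fx=6,fy=6,interpolation=cv2.INTER_CUBIC)[:180]*0+0 if 0 else cv2.resize(b[170:215,290:390],(600,180),interpolation=cv2.INTER_CUBIC)]))
E
```

```text
t 13.3 pos [ 0.4933 -0.3928  0.021 ] F [-0.05 -0.56  0.32] q [-0.76  0.36  1.56  0.    1.22 -1.19] lin [-0.1762 -0.0432  0.1549] yaw 0.363 (other -2.778)
t 13.45 pos [ 0.4942 -0.3936  0.0226] F [ 0.71 -0.42  0.38] q [-0.76  0.36  1.56  0.    1.22 -1.19] lin [-0.0003  0.0006  0.0016] yaw -0.000 (other 3.141)
```

View pics/l13c.png

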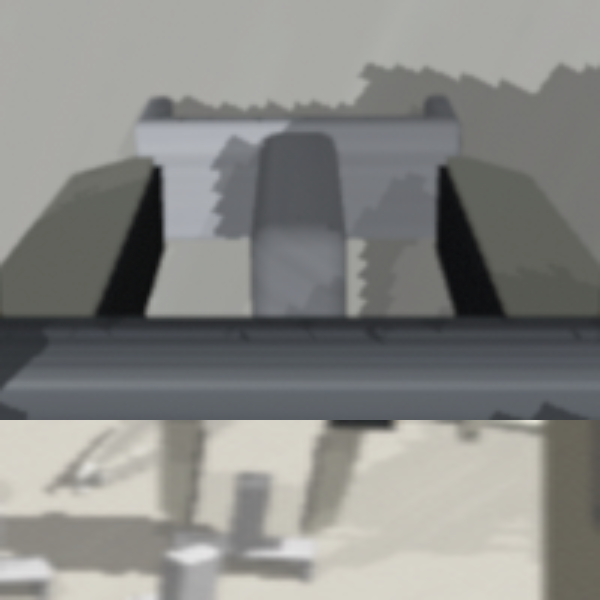

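The fingers flank the tab above the bridge. Closing.

Request:
carry_out:
  increments:
    - {"linear": [0.0,0.0,0.0],"yaw": 0.0}
    - {"linear": [0.0,0.0,0.0],"yaw": 0.0}
    - {"linear": [0.0,0.0,0.0],"yaw": 0.0}
    - {"linear": [0.0,0.0,0.0],"yaw": 0.0}
  gripper: 0
  newtons: 15

```text
t: 13.95
tool_pos: [0.4942, -0.3936, 0.0227]
orientation: [-1.381, 0.884, -0.885]
force: [-0.3, -0.6, 0.3]
opening: 0.0137
```

Request:
carry_out:
  increments:
    - {"linear": [0.0,-0.03,0.0],"yaw": 0.0}
    - {"linear": [0.0,-0.08,0.0],"yaw": 0.0}
    - {"linear": [0.0,-0.13,0.0],"yaw": 0.0}
    - {"linear": [0.0,-0.16,0.0],"yaw": 0.0}

```text
t: 14.45
tool_pos: [0.4947, -0.3947, 0.1862]
orientation: [-1.382, 0.881, -0.888]
force: [0.5, -0.3, -0.8]
opening: 0.0139
```

```bash
python3 look.py l14;python3 - <<'E'
from h import *
inc([.5485,.004,.185],.069)
E
```

```text
t 14.45 pos [ 0.4947 -0.3947  0.1862] F [ 0.49 -0.28 -0.77] q [-0.76  0.22  1.42  0.    1.5  -1.19] lin [-0.1787  0.1212  0.1539] yaw 0.363 (other -2.778)
t 14.6 pos [ 0.4949 -0.3949  0.185 ] F [ 1.6  -0.41 -1.1 ] q [-0.76  0.22  1.42  0.    1.49 -1.19] lin [-3.396e-01 -3.000e-04  2.160e-01] yaw 0.364 (other -2.778)
```

View pics/l14_w.png

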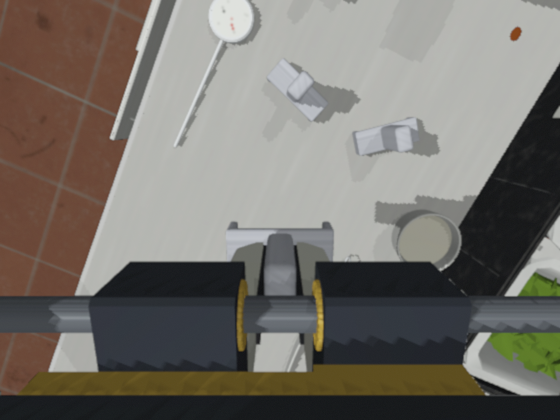

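View pics/l14_s.png

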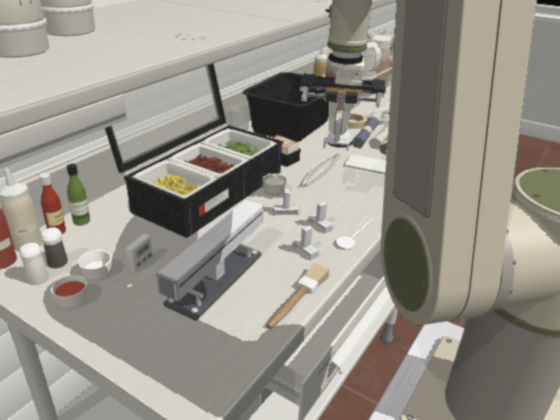

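The clip is held at 13.9 mm opening and lifted. The rail is still level. I'll refine the stand position from an unobstructed view.

```bash
python3 -c "
from h import *
a=cv2.imread('pics/l14_s.png'); crop(a,155,235,275,325,6.6,'l14s.png')
a=cv2.imread('pics/l14_t.png'); crop(a,145,195,265,230,6.6,'l14t.png'); crop(cv2.imread('pics/l14_w.png'),215,215,345,300,6,'l14w.png')"
```

```text
(no output)
```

View pics/l14s.png

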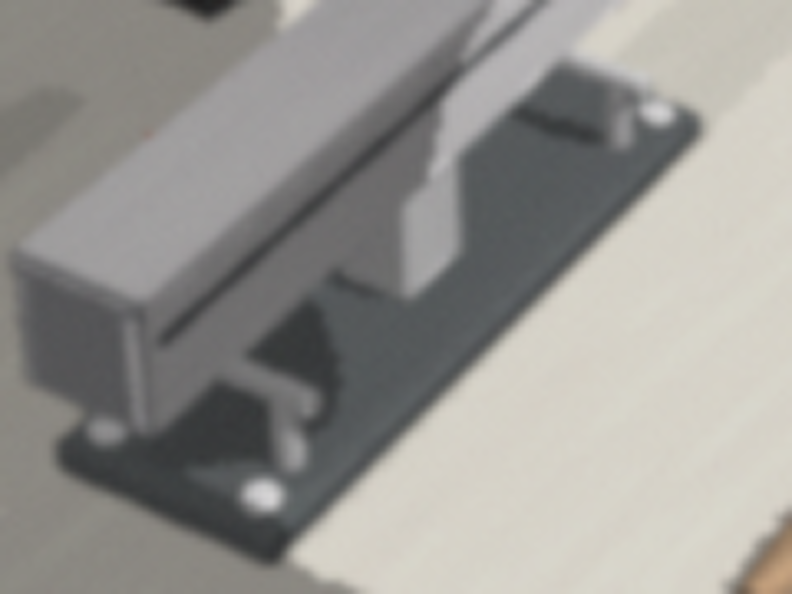

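View pics/l14t.png

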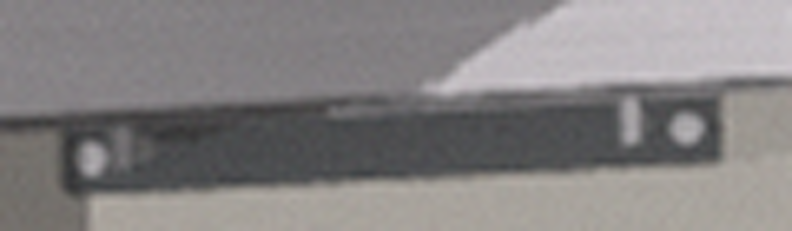

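View pics/l14w.png

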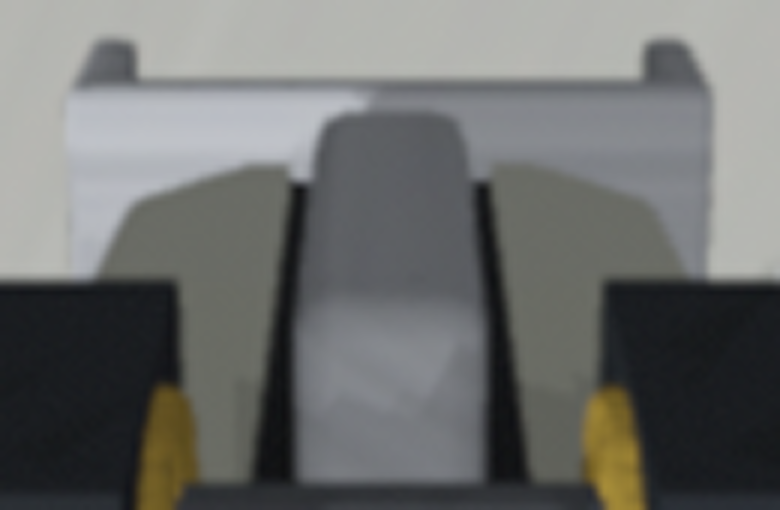

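```bash
python3 - <<'E'
from fit import *
T=params("top");S=params("scene");W=params("wrist")
sm=lambda u,v:(155+u/6.6,235+v/6.6); tm=lambda u,v:(145+u/6.6,195+v/6.6)
o=[(S,sm(278,563),(-.04,.12,0)),(S,sm(700,128),(-.04,-.12,.012)),(S,sm(62,450),(.04,.12,.012)),(S,sm(405,299),(-.013,.015,.012)),(S,sm(462,245),(-.013,-.015,.012)),(T,tm(70,192),(-.04,.12,0)),(T,tm(720,161),(-.04,-.12,0))]
for oo in (o,o[:5],o[5:]):
    f=lambda w:res([w[0],w[1],0,w[2],0],oo); r=least_squares(f,[.55,0,.07]); print("stand",r.x.round(4),f(r.x).round(1))
s,R=st();p=s["tool_pos"]
print("clip bridge front corners pred",[proj(W,p+R@np.array([-.012,.0037,z]))[0].round(1) for z in (-.0305,.0305)],"seen",(215+67/6,215+88/6),(215+710/6,215+88/6))
print(R.round(3))
E
```

```text
stand [0.5483 0.004  0.0752] [-0.4  1.9  0.9 -2.7 -1.7 -1.   0.5  1.   0.1  1.2  0.6  0.5  1.  -0.3]
stand [0.5488 0.0032 0.0826] [ 0.2  1.7  0.6 -3.1 -1.4 -1.1  0.6  0.7  0.1  0.9]
stand [0.5485 0.0055 0.0668] [-0.2  0.   0.2 -0. ]
clip bridge front corners pred [array([226.3, 226.2]), array([336.7, 226.3])] seen (226.16666666666666, 229.66666666666666) (333.3333333333333, 229.66666666666666)
[[ 0.42   0.005  0.908]
 [-0.908 -0.001  0.42 ]
 [ 0.003 -1.     0.004]]
```

The stand is at (0.5485, 0.0045), yaw about 0.072. The clip sits in the jaws about as predicted. Moving over the knife edge.

Request:
carry_out:
  increments:
    - {"linear": [-0.035,0.0,0.022],"yaw": 0.03}
    - {"linear": [-0.08,0.0,0.05],"yaw": 0.08}
    - {"linear": [-0.128,0.0,0.082],"yaw": 0.14}
    - {"linear": [-0.175,0.0,0.112],"yaw": 0.19}
    - {"linear": [-0.222,0.0,0.142],"yaw": 0.24}

```text
t: 15.22
tool_pos: [0.5295, -0.1316, 0.1824]
orientation: [-1.292, 1.066, -1.069]
force: [0.2, 1.0, -0.1]
opening: 0.0138
```

```bash
python3 - <<'E'
from h import *
inc([.549,.006,.185],.072)
E
```

```text
t 15.22 pos [ 0.5295 -0.1316  0.1824] F [ 0.17  1.01 -0.14] q [-0.34 -0.01  1.67  0.    1.48 -0.53] lin [-0.1314 -0.0026  0.0452] yaw 0.119 (other -3.023)
```

Request:
carry_out:
  increments:
    - {"linear": [-0.045,-0.003,0.015],"yaw": 0.05}
    - {"linear": [-0.09,-0.003,0.031],"yaw": 0.09}
    - {"linear": [-0.12,-0.003,0.041],"yaw": 0.119}
    - {"linear": [-0.1314,-0.003,0.0452],"yaw": 0.119}
    - {"linear": [-0.1314,-0.003,0.0452],"yaw": 0.119}

```text
t: 15.85
tool_pos: [0.5483, 0.0061, 0.184]
orientation: [-1.243, 1.154, -1.155]
force: [0.6, -0.5, -0.3]
opening: 0.0138
```

```bash
python3 look.py l15; python3 - <<'E'
from h import *
inc([.549,.006,.15],.072)
E
```

```text
t 15.85 pos [0.5483 0.0061 0.184 ] F [ 0.63 -0.54 -0.33] q [-0.08  0.    1.66 -0.    1.48 -0.16] lin [ 0.1745  0.1191 -0.0012] yaw 0.004 (other -3.138)
t 16.0 pos [0.5487 0.0047 0.1849] F [-0.01 -0.2  -0.7 ] q [-0.08 -0.    1.66 -0.    1.48 -0.16] lin [-0.0013  0.0349  0.0003] yaw -0.001 (other 3.141)
```

View pics/l15_w.png

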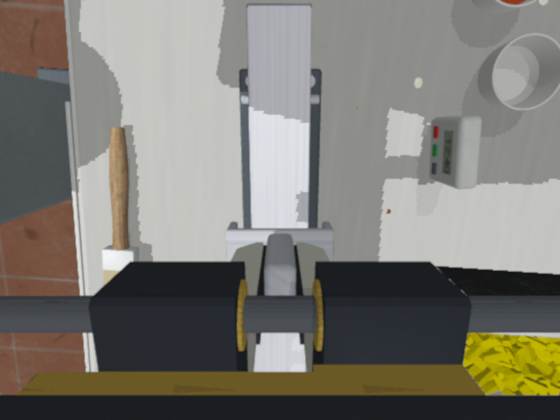

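View pics/l15.png

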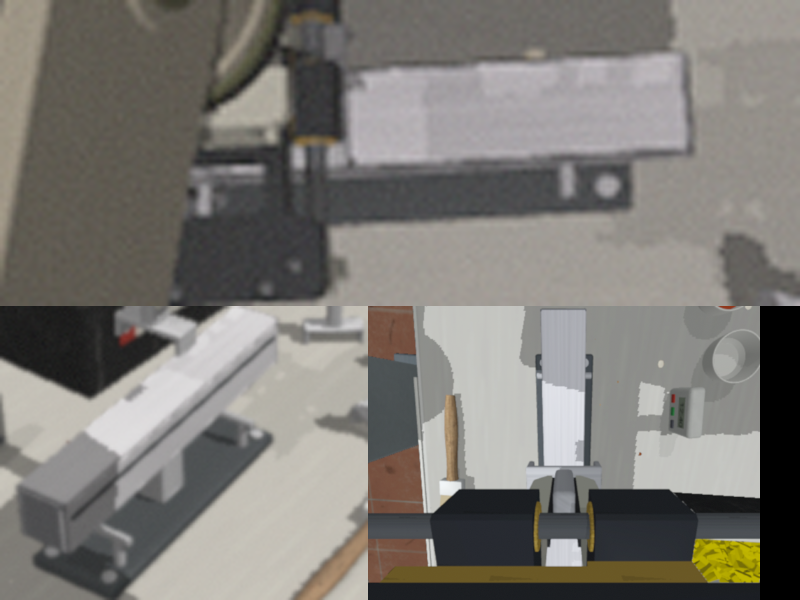

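The rail is centred at column 280 with the clip over it. I'll check the stand's left plate edge (row 70, columns 241 to 322) for the knife's y position.

```bash
python3 - <<'E'
from h import *
W=params("wrist")
a=ray(W,(241,69),.012);b=ray(W,(322,69),.012);print(a,b,(a+b)/2+ .12*np.array([.072,-.997,0]))
a=ray(W,(248,6),.11);b=ray(W,(312,6),.11);print("rail end",a,b)
c=cv2.imread("pics/l15_w.png"); crop(c,220,50,340,130,6.5,"l15w.png")
E
```

```text
[0.50301292 0.11826429 0.012     ] [0.57992368 0.12385433 0.012     ] [0.5501083  0.00141931 0.012     ]
rail end [0.5169211  0.14443319 0.11      ] [0.55900846 0.14750224 0.11      ]
```

View pics/l15w.png

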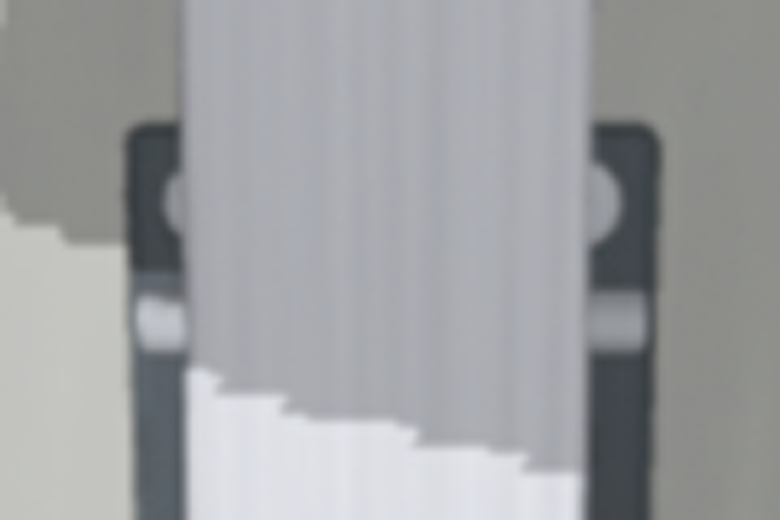

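The knife y from both sides averages about 0.004, so the current y is fine. Descending to just above the seat.

Request:
carry_out:
  increments:
    - {"linear": [-0.0005,0.02,0.0],"yaw": 0.0}
    - {"linear": [-0.0005,0.038,0.0],"yaw": 0.0}
    - {"linear": [-0.0005,0.05,0.0],"yaw": 0.0}
    - {"linear": [-0.0005,0.058,0.0],"yaw": 0.0}
    - {"linear": [-0.0005,0.06,0.0],"yaw": 0.0}

```text
t: 16.62
tool_pos: [0.5484, 0.0053, 0.1242]
orientation: [-1.242, 1.156, -1.157]
force: [0.6, 0.0, -1.0]
opening: 0.0139
```

```bash
python3 look.py l16; python3 - <<'E'
from h import *
inc([.5487,.005,.119],.072)
c=cv2.imread("pics/l16_s.png"); crop(c,180,200,280,270,8,"l16s.png")
crop(cv2.imread("pics/l16_w.png"),200,200,360,300,5,"l16w.png")
E
```

```text
t 16.62 pos [0.5484 0.0053 0.1242] F [ 0.61  0.04 -1.  ] q [-0.08  0.04  1.73 -0.    1.37 -0.15] lin [ 0.1736  0.0593 -0.0008] yaw 0.001 (other -3.140)
t 16.77 pos [0.5491 0.0052 0.1254] F [ 1.23 -0.17 -0.42] q [-0.08  0.04  1.73 -0.    1.37 -0.15] lin [ 0.0002  0.0064 -0.0004] yaw -0.001 (other 3.141)
```

View pics/l16s.png

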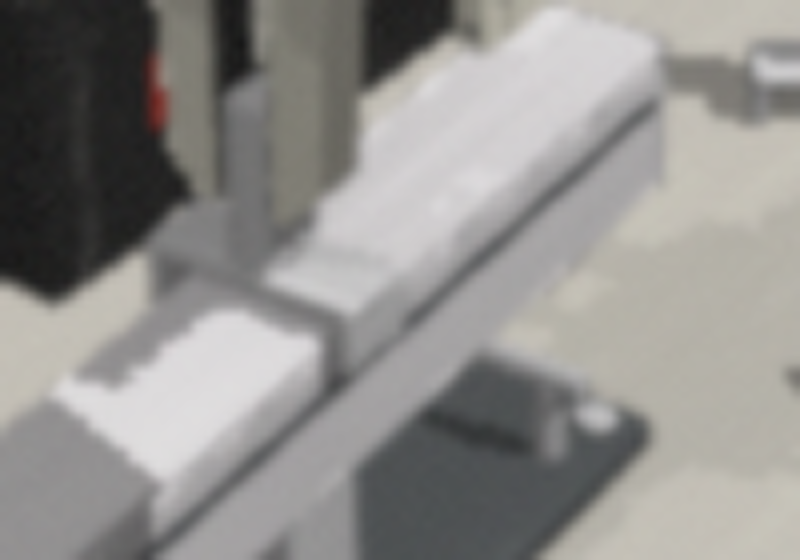

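View pics/l16w.png

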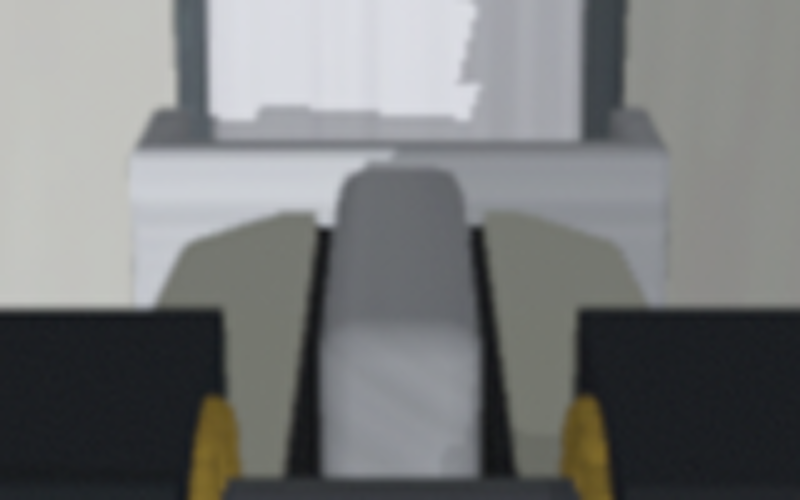

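The clip straddles the rail and is centred (columns 395 against 398). Lowering the last bit.

Request:
carry_out:
  increments:
    - {"linear": [0.0,0.002,0.0],"yaw": 0.0}
    - {"linear": [0.0,0.004,0.0],"yaw": 0.0}
    - {"linear": [0.0,0.005,0.0],"yaw": 0.0}

```text
t: 17.15
tool_pos: [0.5491, 0.0053, 0.1203]
orientation: [-1.241, 1.155, -1.158]
force: [0.5, -0.4, -0.8]
opening: 0.014
```

```bash
python3 look.py l17; python3 - <<'E'
from h import *
inc([.5487,.005,.119],.072)
c=cv2.imread("pics/l17_s.png"); crop(c,180,200,280,270,8,"l17s.png")
E
```

```text
t 17.15 pos [0.5491 0.0053 0.1203] F [ 0.54 -0.38 -0.83] q [-0.08  0.05  1.73 -0.    1.36 -0.15] lin [ 0.1735  0.0554 -0.0016] yaw 0.002 (other -3.140)
t 17.3 pos [0.549  0.0053 0.1203] F [ 0.49  0.23 -0.42] q [-0.08  0.05  1.73 -0.    1.36 -0.15] lin [ 0.0002  0.0013 -0.0004] yaw -0.001 (other 3.141)
```

View pics/l17s.png

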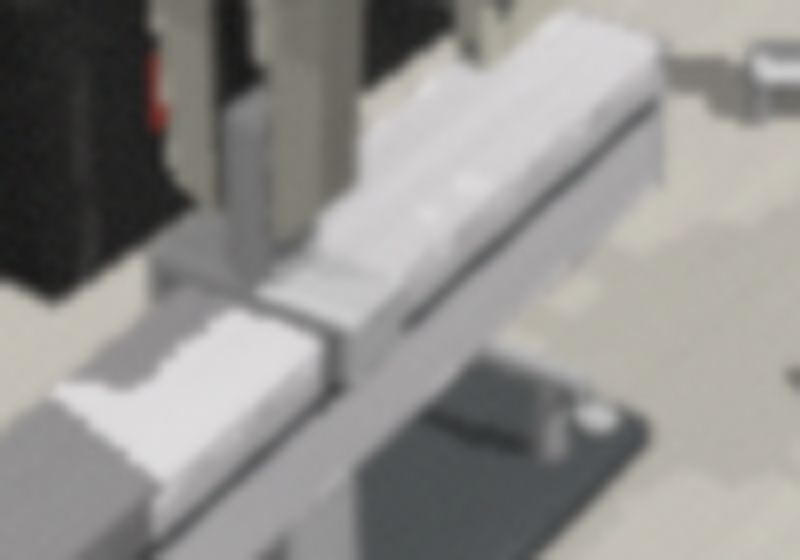

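Request:
carry_out:
  increments:
    - {"linear": [0.0,0.001,0.0],"yaw": 0.0}
    - {"linear": [0.0,0.001,0.0],"yaw": 0.0}

```text
t: 17.55
tool_pos: [0.549, 0.0052, 0.1192]
orientation: [-1.241, 1.155, -1.158]
force: [-0.0, 0.1, -0.4]
opening: 0.0136
```

Request:
carry_out:
  increments:
    - {"linear": [0.0,0.0,0.0],"yaw": 0.0}
    - {"linear": [0.0,0.0,0.0],"yaw": 0.0}
    - {"linear": [0.0,0.0,0.0],"yaw": 0.0}
    - {"linear": [0.0,0.0,0.0],"yaw": 0.0}
  gripper: 0.45

```text
t: 18.05
tool_pos: [0.549, 0.0052, 0.1192]
orientation: [-1.241, 1.155, -1.158]
force: [-0.5, 0.6, -0.3]
opening: 0.0416
```

```bash
python3 look.py l18; python3 - <<'E'
from h import *
c=cv2.imread("pics/l18_s.png"); A=cv2.resize(c[190:290,150:300],(600,400),interpolation=cv2.INTER_CUBIC)
w=cv2.imread("pics/l18_w.png"); B=cv2.resize(w[200:320,190:370],(300,200))
cv2.imwrite("pics/l18c.png",np.vstack([A,np.hstack([B,np.zeros((200,300,3),np.uint8)])]))
E
```

```text
t 18.05 pos [0.549  0.0052 0.1192] F [-0.51  0.56 -0.35] q [-0.08  0.05  1.73 -0.    1.36 -0.15] lin [ 0.1735  0.0544 -0.0015] yaw 0.002 (other -3.140)
```

View pics/l18c.png

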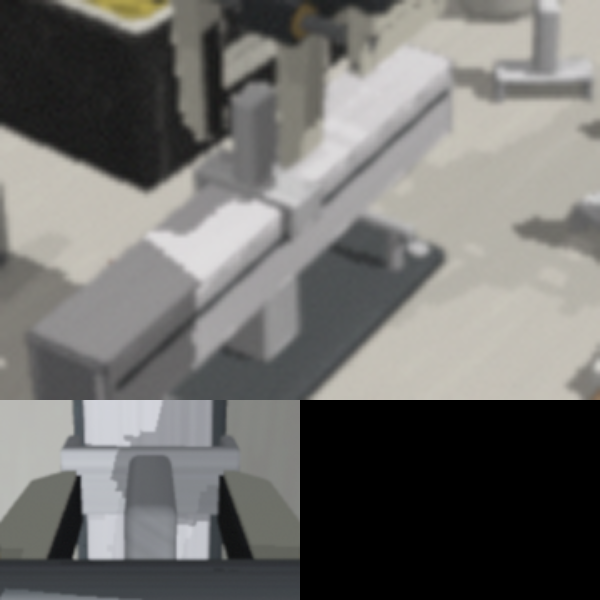

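The clip is released and sitting on the rail. I'll raise the arm straight up and clear of it.

Request:
carry_out:
  increments:
    - {"linear": [0.0,-0.015,0.0],"yaw": 0.0}
    - {"linear": [0.0,-0.045,0.0],"yaw": 0.0}
    - {"linear": [0.0,-0.085,0.0],"yaw": 0.0}
    - {"linear": [0.0,-0.1,0.0],"yaw": 0.0}
    - {"linear": [0.0,-0.1,0.0],"yaw": 0.0}

```text
t: 18.82
tool_pos: [0.5497, 0.0052, 0.2206]
orientation: [-1.239, 1.153, -1.16]
force: [0.3, -0.1, 0.0]
opening: 0.0419
```

Request:
carry_out:
  increments:
    - {"linear": [0.05,0.0,0.0],"yaw": 0.0}
    - {"linear": [0.11,0.0,0.0],"yaw": 0.0}
    - {"linear": [0.17,0.0,0.0],"yaw": 0.0}
    - {"linear": [0.2,0.0,0.0],"yaw": 0.0}
    - {"linear": [0.2,0.0,0.0],"yaw": 0.0}

```text
t: 19.45
tool_pos: [0.5626, -0.1961, 0.2182]
orientation: [-1.239, 1.158, -1.16]
force: [-0.0, 0.7, -0.1]
opening: 0.0417
```

```bash
python3 look.py l19; python3 - <<'E'
from h import *
c=cv2.imread("pics/l19_s.png"); crop(c,150,190,300,300,5.3,"l19s.png")
crop(cv2.imread("pics/l19_t.png"),120,175,290,240,4.7,"l19t.png")
E
```

```text
t 19.45 pos [ 0.5626 -0.1961  0.2182] F [-0.02  0.69 -0.08] q [-0.42  0.11  1.48  0.    1.55 -0.49] lin [-0.0282  0.1532 -0.0009] yaw -0.002 (other 3.140)
```

View pics/l19s.png

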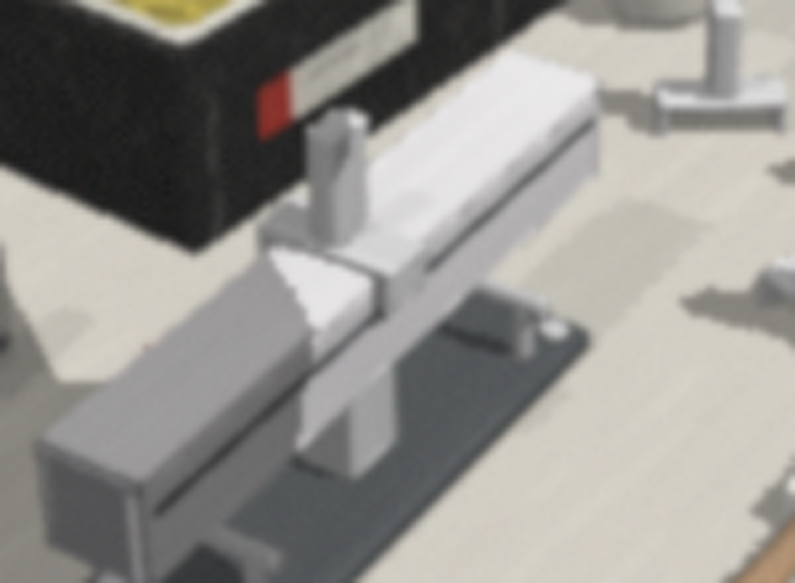

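View pics/l19t.png

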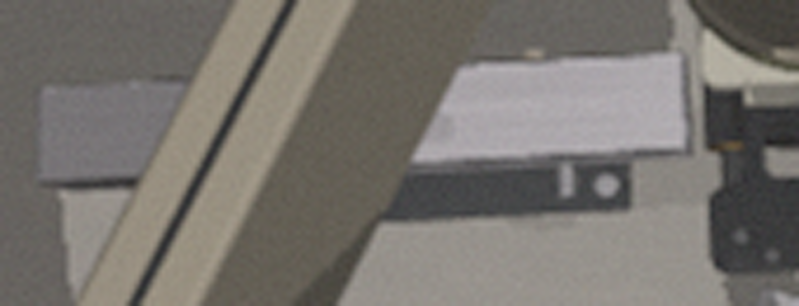

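View pics/l19_w.png

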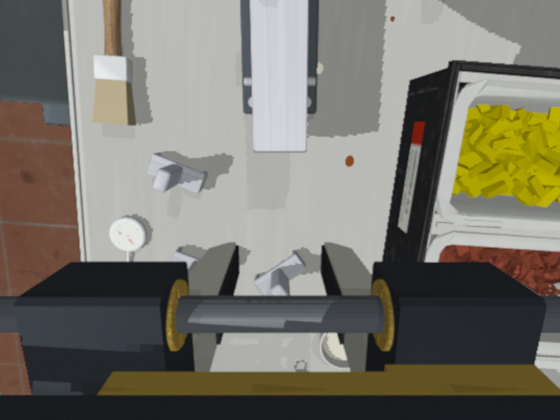

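```bash
python3 - <<'E'
from fit import *
sm=lambda u,v:(150+u/5.3,190+v/5.3); tm=lambda u,v:(120+u/4.7,175+v/4.7)
fit({"nlt":(40,440),"nrt":(144,485),"nlb":(46,541),"flt":(513,50),"frt":(598,88),"frb":(597,165)},{"nlt":(40,88),"nrt":(41,184),"flt":(680,55),"frt":(688,150)},sm,tm)
S=params("scene")
o=[(S,sm(260,232),(.0305,.012,.115)),(S,sm(385,280),(-.0305,.012,.115)),(S,sm(436,258),(-.0305,-.012,.115)),(S,sm(385,313),(-.0305,.012,.096)),(S,sm(308,122),(.007,.011,.163)),(S,sm(340,128),(-.007,.011,.163)),(S,sm(368,117),(-.007,-.011,.163))]
f=lambda w:res([w[0],w[1],w[3],w[2],0],o); r=least_squares(f,[.55,0,.07,0],loss="soft_l1"); print("clip",r.x.round(4),f(r.x).round(1))
E
```

```text
rail [5.467e-01 5.000e-04 6.310e-02 7.770e-02 1.400e-03] [-0.6 -0.  -0.4 -0.1  0.6  1.3 -0.1  0.1  1.1 -1.6  0.9  2.1 -0.8  0.2
 -0.9 -0.1  1.4 -0.7  0.8 -0.9]
clip [ 0.5339  0.0177 -0.0599  0.0135] [ 0.2 -2.8  0.3 -0.1 -0.8 -1.7  0.5  1.9 -0.5  0.8 -1.   2.2  1.8 -0.6]
```

```bash
python3 - <<'E'
from fit import *
sm=lambda u,v:(150+u/5.3,190+v/5.3)
S=params("scene")
o=[(S,sm(260,232),(.0305,.012,.115)),(S,sm(385,280),(-.0305,.012,.115)),(S,sm(436,258),(-.0305,-.012,.115)),(S,sm(308,122),(.007,.011,.163)),(S,sm(340,128),(-.007,.011,.163)),(S,sm(368,117),(-.007,-.011,.163))]
f=lambda w:res([w[0],w[1],0,.075,0],o); r=least_squares(f,[.55,0],loss="soft_l1"); print("clip",r.x.round(4),f(r.x).round(1))
# wrist view from higher, direct
c=cv2.imread("pics/l19_s.png"); crop(c,190,200,250,260,10,"l19z.png")
E
```

```text
clip [0.5457 0.0048] [-0.4 -0.9  1.9 -0.4 -0.8 -2.4 -0.3  2.3 -0.3  3.3  1.1  0.1]
```

View pics/l19z.png

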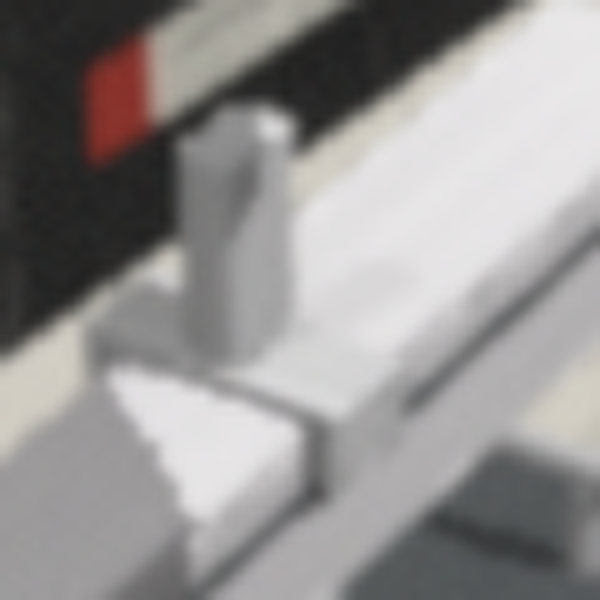

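The clip's y (0.0048) matches the knife (about 0.004), it is seated square, and the rail tilt is about 0.001 rad. I'll wait a moment, compare for motion, and hand in.

Request:
carry_out:
  increments:
    - {"linear": [0.0,0.0,0.0],"yaw": 0.0}
    - {"linear": [0.0,0.0,0.0],"yaw": 0.0}
    - {"linear": [0.0,0.0,0.0],"yaw": 0.0}
    - {"linear": [0.0,0.0,0.0],"yaw": 0.0}
    - {"linear": [0.0,0.0,0.0],"yaw": 0.0}

```text
t: 20.23
tool_pos: [0.5634, -0.1931, 0.2195]
orientation: [-1.24, 1.154, -1.157]
force: [-0.6, 1.3, -0.5]
opening: 0.0419
```

```bash
python3 look.py l20; python3 -c "
from sh import sh
print(sh('pics/l19_s.png','pics/l20_s.png',155,265,185,300), sh('pics/l19_s.png','pics/l20_s.png',196,205,236,255))
from plant import robot
print(robot.close_job())"
```

```text
t 20.23 pos [ 0.5634 -0.1931  0.2195] F [-0.58  1.32 -0.55] q [-0.42  0.11  1.48  0.    1.55 -0.49] lin [-0.0253  0.1545 -0.0021] yaw 0.002 (other -3.140)
(array([-0.01, -0.01], dtype=float32), 1.0) (array([-0.04,  0.01], dtype=float32), 1.0)
the job is handed in; nothing more can be done
None
```

The rail is balanced level on the knife edge with the saddle clip over it, and I handed the job in at about 20 s. No verdict is reported.

I pushed the rail's right end to the left in small steps, backing off each time to let it swing, until it hung level clear of both rests. I then took the clip farthest to the robot's right, set it over the rail above the knife edge and released it.

**Last checks:**
- **Rail:** the tilt was about 0.00 rad (±0.01), with mid-height about 18 mm below the edge.
- **Clip:** its y was about 0.005 m, against 0.001 to 0.006 m for the knife from different views, so it should be within about 4 mm. It looked seated and square, and the fingers were clear.
- **At rest:** two pictures about 0.8 s apart showed no movement above 0.05 px.

**What disagreed:**
- **Fingertips:** the pictures put them about 11 mm behind the TCP, not the stated 8 mm ahead. My first approach therefore passed above the rail's end without touching it, and I used the seen value from then on.
- **Clip fit:** my first fit of the clip from one camera, with its height left free, put it about 13 mm off along the rail. I discarded that as poorly determined. The figure above holds its height and angle fixed.

I did not measure the positions of the other things afterwards; none was touched as far as the pictures showed.

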